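Pack the punch and latch the leatherworker's case

ROBOT

A 6-joint arm with a two-finger parallel gripper is mounted at the origin on the work surface. World frame = base frame: x ahead of the robot, y to its left, z up, the work surface at z = 0. Lengths are in m, angles in rad, forces in N, time in s.
With the tool pointing down it reaches from about 0.35 to 0.775 m from the base axis. Payload 5.5 kg.
Tool frame: the origin (TCP) lies at the very end of the fingers, on their centre line; the grasp point (between the pads) lies 19 mm behind it (env.grasp_offset is the distance from the TCP to the grasp point, in m); z points along the fingers, x is the direction in which the jaws open and shut, and the axes are right-handed (so a half turn about z gives the same grasp; the last joint's range is limited). The gripper opens to 85 mm and grips with 20 to 120 N. Pads are 22 mm wide; open, the fingers measure 114 mm over their backs; the gripper's body (76 mm by 85 mm) begins 54 mm behind the grasp point. The pads swing forward as they close: fully open they stand 13 mm farther back than shut.
Start: joints at [-1.366, 0.313, 0.046, 1.304, 0, 1.431], TCP at [0.194, -0.541, 0.209] pointing down, gripper open.
Joint ranges: [-2.76, 2.76], [-0.86, 1.69], [-1.03, 1.26], [-2.2, 2.34], [-1.47, 1.5], [-3.14, 3.14]. Speed limits (rad/s): [2.57, 2.57, 3.14, 3.14, 3.14, 3.14].

INTERFACE

Orientations are given as a unit quaternion [w, x, y, z].
In Python, from workcell import status, viewer, env gives the robot as it stands.
- The arm moves only by the tool carry_out, never from a script. Its argument "plan" is a list of rows, each an object of numbers: "x", "y", "z": the shift along the tool's x, y, z in m; "ax", "ay", "az": the turn, a rotation vector about the tool's x, y, z in rad; "hand": the opening, from 0 (shut) to 1 (fully open). In form: [{"x": .., "y": .., "z": .., "ax": .., "ay": .., "az": .., "hand": ..}, ...]. A call has 1 to 12 rows; each row is the pose to reach, as a shift and turn from the pose measured when the call began, along the tool's axes at that moment; what a row does not reach only later rows make up. A row lasts 1/12 s, in which the tool goes at most 41.7 mm and 7.16 degrees, less where a joint would pass 70% of its speed; a pose out of reach is approached as far as the arm can. A call with a gripper value outside its range is refused whole. The fingers move at their own pace and stop on an object; "squeeze" is the grip in N (left out, the last holds). Time passes only in rows, so rows that repeat a pose let the fingers close. It gives the time, the measured TCP pose, the force and the opening at its end, in the units of the state.
- status.get_state(): the state, without advancing time (a new reading comes with each control period).
- viewer.read_camera(name): name is "scene" or "top" or "wrist"; returns the picture (480x640x3 uint8, red, green, blue); there is no depth.
- viewer.camera_model(name): a dict with "vfov" (degrees; the focal length in pixels is half the picture's height over the tangent of half this angle, whatever the lens; pixels are square), "cx", "cy" (the principal point, pixels), "k1" (the pictures are not rectified: a ray, as slopes to the right and down, at radius r is drawn at 1 + k1 r^2 times it, then the intrinsics apply), "T" (4x4, takes a point from camera to world coordinates). Camera axes: x right, y down, z forward; pixel columns grow to the right and rows downward; lengths in m; the calibration is good to about 2 mm. A picture is of the moment at which its call begins: read the wrist's pose just before it. camera_model takes no time and is no camera call; for the wrist camera it gives the pose at the moment of the call.
- env.hand_in(): hands the job in, once; it reports no verdict.
The state is a dict: "clock": time; "joint_pos": joint angles; "qvel": joint speeds; "tau": joint torques, N m; "tcp_pos": TCP position; "orientation": TCP orientation; "wrist_force": force on the tool from outside, world axes, zero at the start; "ft_torque": the same for the moment, N m; "finger_gap": finger opening in m.
Only numpy, scipy, OpenCV 4.12 (cv2) and the standard library are available. Lean on these libraries where they do the work, as an engineer would, in place of code of your own. Each camera call takes 0.05 s, during which the arm holds its last target.

TASK

Put the steel strap-end punch into the open tool case and shut the lid. Then swing the latch's wire loop over the hook on the lid and press the latch lever down flat until it snaps past its centre, so that the case is pulled shut. Leave the cup, the jar and the stone block where they are.

Things in the scene. Friction and masses are not known exactly. Their poses are not given: they have to be found in the camera images.
- case: Black plastic tool case, fixed to the bench, 230 (its x) x 170 mm (its y). Origin: centre of its footprint on the bench, z up. From x=-115 to -15 mm a solid end block, flat top at z=70 mm, carries the draw latch; from x=-15 to +115 mm lies the open compartment. The lid, shut, covers it with its top at z=70 mm, level with the end block.
- compartment (a point): Centre of the compartment's floor (case x=47, y=0, z=10 mm); axes as the case's. Inner space 124 mm (x) by 158 mm (y), open at the top; rim at z=60 mm above the bench.
- lid_hinge (a point): Middle of the lid's hinge line (case x=115, y=0, z=60 mm), which is parallel to the case's y and lies on the lid's underside.
- case_lid (a joint): Lid angle, rad: 0 = shut, 1.57 = upright, 2.1 = fully open, leaning outwards. Lid 129 mm from hinge line to free edge, 170 mm wide, 10 mm thick. The hinge rubs (about 0.22 N m): the lid stays where it is left and must be pushed all the way shut.
- lid_edge (a point): Middle of the lid's free edge, half-way through its thickness; axes as the lid's: x from free edge to hinge, z out of its outer face. With the lid shut these equal the case's axes.
- keeper_seat (a point): Where the loop's bar centre sits when latched; lid shut: case x=10, y=0, z=88 mm (18 mm above the lid). Axes as lid_edge. Keeper: steel hook 20 mm wide (y); post 7 mm thick, its near face 4.5 mm to -x of here; lip 7 to 11 mm above here, ending 2.5 mm to +x. The bar goes over the lip, down at least 8 mm to +x of here, then in -x under the lip before it is let go (else it may lift off).
- latch_pivot (a point): Fixed pivot pin of the latch lever on the end block: case x=-35, y=0, z=94 mm (24 mm above the block's top); axes as the case's; the pin lies along y.
- latch_lever (a joint): Lever angle, rad: 0 = flat and locked, pointing to case -x; 1.57 = up; to 2.4 leaning to the lid. Steel, 22 mm wide, 46 mm from pin to tip, 5 mm thick (at the tip the outer face is 6.5 mm off the line through the pin). Rubs (0.05 N m), stays where left. With the loop hooked, pressing it down stretches the loop until about 0.3 rad, then it pulls itself flat; a few newtons at the tip do it.
- lever_tip (a point): Near the lever's tip: 44 mm from the pivot pin, 4 mm towards the outer face (the upper one when flat).
- latch_loop (a joint): Angle of the loop against the lever, rad: 0 when latched; grows as the loop is folded back over the lever. latch_loop minus latch_lever is the loop's own slope: 0 = level, pointing to case +x; 1.57 = upright; pi = folded back, pointing to -x. Rubs (0.03 N m), stays where left.
- loop_pin (a point): Pin on which the loop turns on the lever, along y, 20 mm from latch_pivot; lever flat: 19.1 mm to -x of the pivot and 5.9 mm below it. It turns with the lever; moving the loop's bar also swings the lever.
- loop_end (a point): Centre of the loop's end bar, 61.6 mm from loop_pin (sprung, 5 N per mm: gives 3 mm in, 7 mm out; 2.5 mm out when latched). Bar along case y, 9 mm thick, a free roller with 13 mm discs at its ends, 52 mm long over them. Grip it by these ends, 52 mm across; the loop turns freely on it. Side wires 5.6 mm thick, 30 mm apart inside.
- punch_centre (a point): Centre of the loose steel strap-end punch, 110 mm long (its x), 16 mm high, lying flat on the bench: shank 16 mm wide from x=-55 to +25 mm, blade block 30 mm wide from +25 to +55 mm. About 180 g. z up.
- cup: White ceramic cup, 82 mm in diameter, 98 mm high; origin under its centre. Not to be moved.
- rivet_jar: Glass jar with steel cap, 60 mm in diameter, 75 mm high; origin under its centre. Not to be moved.
- stone: Grey granite block 150 x 100 x 35 mm; origin under its centre. Not to be moved.
Mind the look-alikes: they are no part of the job. There is more than one size of the part that bears punch_centre; the job needs the largest.

How it is judged:
By the outcome, as a careful person would: the job done as asked, in the order asked, and still so for the second after the job is handed in, with the robot touching nothing.
It also fails if it takes over 72 s, if anything falls off the work surface, if the arm or the gripper's body presses on something with over 40 N, if the wrist force passes 120 N, or if a joint passes its speed limit or range.

## Working session

There is one attempt and no reset: what is moved stays moved. The work goes in short steps, Python scripts to look and compute and a tool call to move; the robot and the scene stay as the last step left them, time stands still between calls to the robot, and variables do not carry over. Pictures are saved under pics/ and viewed, and the job is handed in when it is done.

Besides the shell and the picture viewer there is one more tool, called after "Request:" in YAML: its name, and indented under it one key for each argument. carry_out: Moves the arm, as the interface text tells. Its arguments: {"type":"object","properties":{"plan":{"type":"array"},"squeeze":{"type":"number"}},"required":["plan"]}

```bash
ls; mkdir -p pics
python3 - <<'E'
from workcell import status, viewer, env
import cv2
print(status.get_state()); print(env.grasp_offset)
for n in ("scene","top","wrist"):
    m=viewer.camera_model(n); print(n,m)
    cv2.imwrite(f"pics/{n}0.png",cv2.cvtColor(viewer.read_camera(n),cv2.COLOR_RGB2BGR))
E
```

```text
pics
{'clock': 0.0, 'joint_pos': array([-1.36559223e+00,  3.14022715e-01,  4.49952810e-02,  1.30360141e+00,
       -3.05429506e-05,  1.43117983e+00]), 'qvel': array([ 2.81827635e-04, -3.15613682e-04, -6.86667408e-04, -1.70879925e-04,
        4.09010668e-05,  6.04007183e-04]), 'tau': array([ 6.39650098e-04, -4.80626249e+01,  2.98534620e+01,  1.93525414e-02,
       -1.28203910e-04, -9.79864723e-06]), 'tcp_pos': array([ 0.19422656, -0.54062446,  0.20850288]), 'orientation': array([-6.15154714e-04,  8.17932375e-01, -5.75313645e-01, -6.79226347e-04]), 'wrist_force': array([ 0.56185322, -0.44958   , -0.71059769]), 'ft_torque': array([0.0082503 , 0.03131104, 0.03565736]), 'finger_gap': 0.0853223431744381}
0.0187
scene {'vfov': 46.900875778029835, 'cx': 310.0319494786837, 'cy': 242.21850352635406, 'k1': -0.1769782890304048, 'T': array([[ 0.72074714,  0.57758672, -0.38329772,  0.91791526],
       [ 0.69306021, -0.6114489 ,  0.38183478, -0.45326928],
       [-0.01382427, -0.54085472, -0.84100241,  1.04311802],
       [ 0.        ,  0.        ,  0.        ,  1.        ]])}
top {'vfov': 50.62157169281339, 'cx': 319.6039041569468, 'cy': 239.77471024216086, 'k1': 0.017024054539439632, 'T': array([[-0.01462352, -0.97459843,  0.22348165,  0.2381895 ],
       [-0.99986393,  0.01595961,  0.0041734 , -0.01139118],
       [-0.00763407, -0.22339021, -0.9746992 ,  1.17176027],
       [ 0.        ,  0.        ,  0.        ,  1.        ]])}
wrist {'vfov': 59.421886167721404, 'cx': 323.6257184003218, 'cy': 235.33792920283506, 'k1': -0.09926662954537871, 'T': array([[ 0.33830924, -0.89225538, -0.2990438 ,  0.26970604],
       [-0.94103379, -0.32128104, -0.10599011, -0.51395397],
       [-0.00150686,  0.31726776, -0.9483348 ,  0.37295337],
       [ 0.        ,  0.        ,  0.        ,  1.        ]])}
```

View pics/scene0.png

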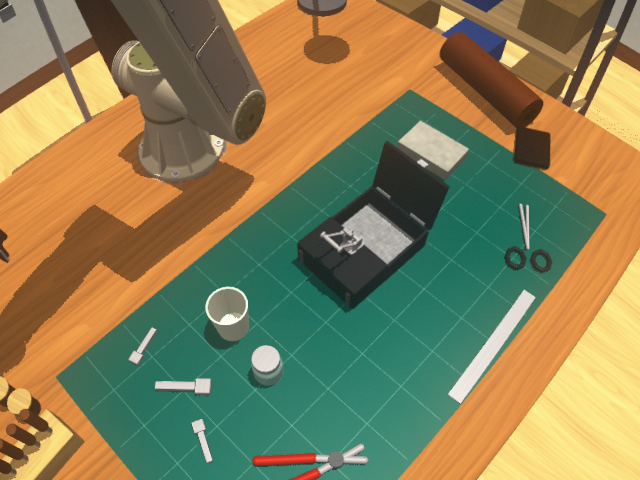

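View pics/top0.png

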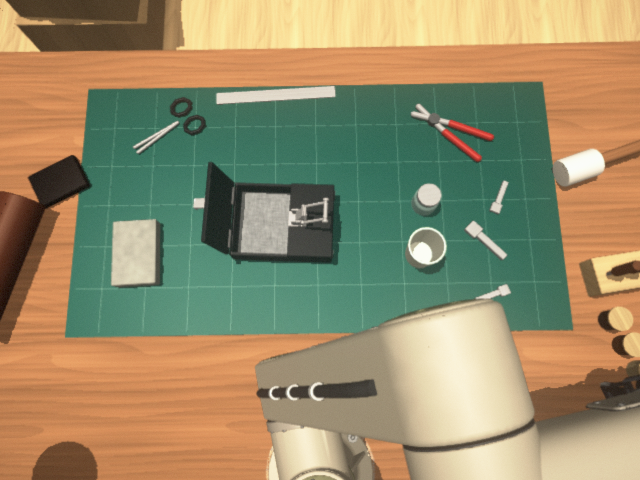

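View pics/wrist0.png

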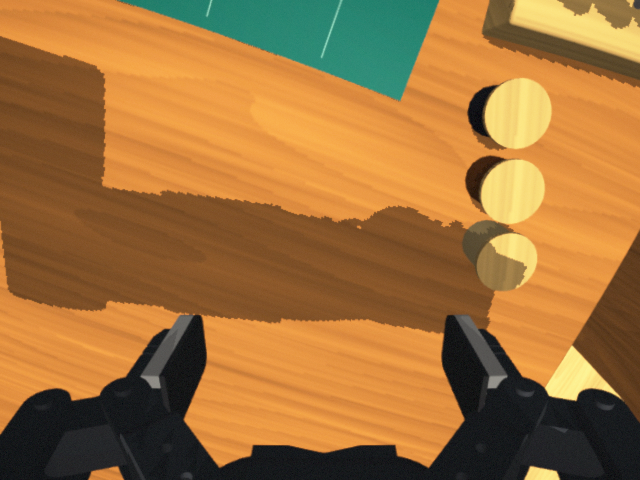

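```bash
cat > h.py <<'E'
from workcell import status, viewer, env
import cv2, numpy as np
from scipy.spatial.transform import Rotation as R
def K(m):
    f=240/np.tan(np.radians(m['vfov'])/2); return f
def ray(m,u,v):
    f=K(m); d=np.array([(u-m['cx'])/f,(v-m['cy'])/f]); s=d.copy()
    for _ in range(30): s=d/(1+m['k1']*(s@s))
    T=m['T']; r=T[:3,:3]@np.array([s[0],s[1],1.]); return T[:3,3],r/np.linalg.norm(r)
def onz(m,u,v,z):
    o,d=ray(m,u,v); return o+d*(z-o[2])/d[2]
def proj(m,P):
    T=m['T']; p=T[:3,:3].T@(np.asarray(P)-T[:3,3]); s=p[:2]/p[2]; s=s*(1+m['k1']*(s@s)); f=K(m)
    return np.array([m['cx']+f*s[0],m['cy']+f*s[1]])
def tri(obs):
    A=np.zeros((3,3));b=np.zeros(3)
    for m,u,v in obs:
        o,d=ray(m,u,v);P=np.eye(3)-np.outer(d,d);A+=P;b+=P@o
    x=np.linalg.solve(A,b); return x,[np.linalg.norm((np.eye(3)-np.outer(ray(m,u,v)[1],ray(m,u,v)[1]))@(x-m['T'][:3,3])) for m,u,v in obs]
def shot(n,tag):
    m=viewer.camera_model(n); im=cv2.cvtColor(viewer.read_camera(n),cv2.COLOR_RGB2BGR)
    cv2.imwrite(f"pics/{tag}.png",im); np.save(f"pics/{tag}.npy",m,allow_pickle=True); return im,m
def zoom(im,x0,y0,x1,y1,s,tag):
    cv2.imwrite(f"pics/{tag}.png",cv2.resize(im[y0:y1,x0:x1],None,fx=s,fy=s,interpolation=cv2.INTER_CUBIC))
def pose():
    s=status.get_state(); q=s['orientation']; return s['tcp_pos'],R.from_quat(q[[1,2,3,0]])
def go(P,Rt=None):
    """shift & rotvec in tool axes to reach P(tcp),Rt"""
    p,r=pose(); d=r.inv().apply(np.asarray(P)-p); a=(r.inv()*Rt).as_rotvec() if Rt is not None else np.zeros(3)
    print("shift",d.round(4),"turn",a.round(4)); return d,a
def down(jx):
    """tool pointing down, jaw axis along world angle jx"""
    x=np.array([np.cos(jx),np.sin(jx),0]);z=np.array([0,0,-1.]);return R.from_matrix(np.column_stack([x,np.cross(z,x),z]))
E
python3 - <<'E'
from h import *
for n in("scene","top"):
    np.save(f"pics/{n}0.npy",viewer.camera_model(n),allow_pickle=True)
s=cv2.imread("pics/scene0.png");t=cv2.imread("pics/top0.png")
zoom(s,280,130,480,310,4,"z1"); zoom(t,190,150,350,270,5,"z2"); zoom(s,110,310,310,480,4,"z3");zoom(t,400,150,530,310,4,"z4")
E
```

```text
(no output)
```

View pics/z1.png

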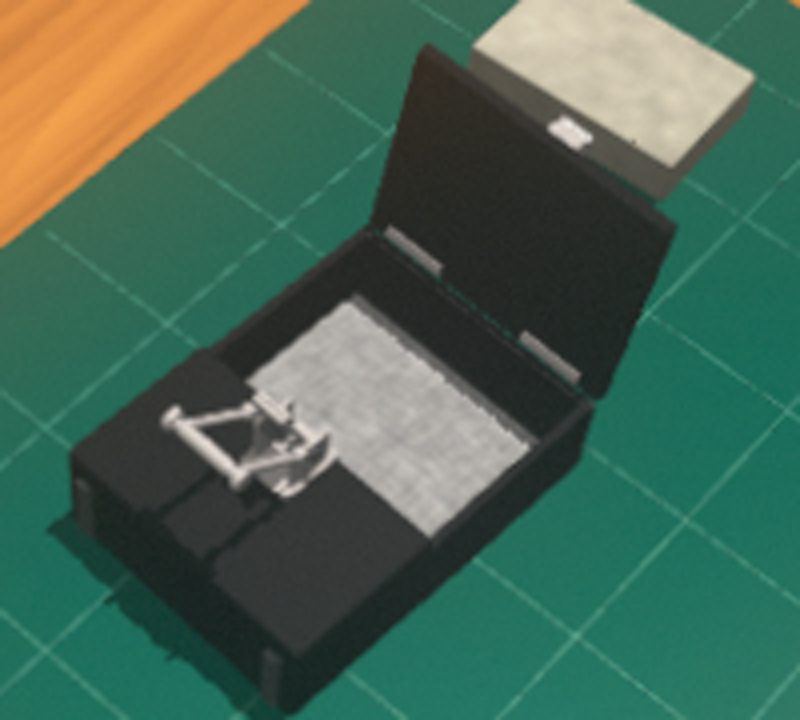

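View pics/z2.png

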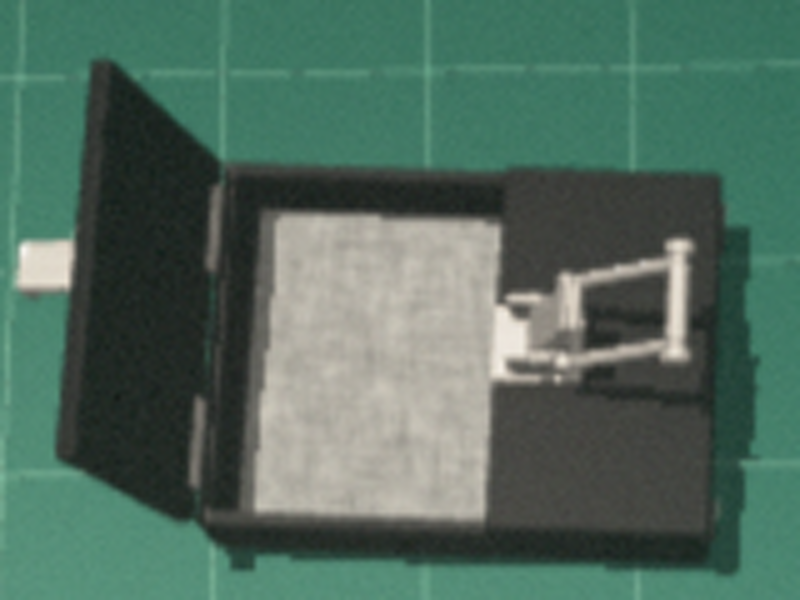

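View pics/z3.png

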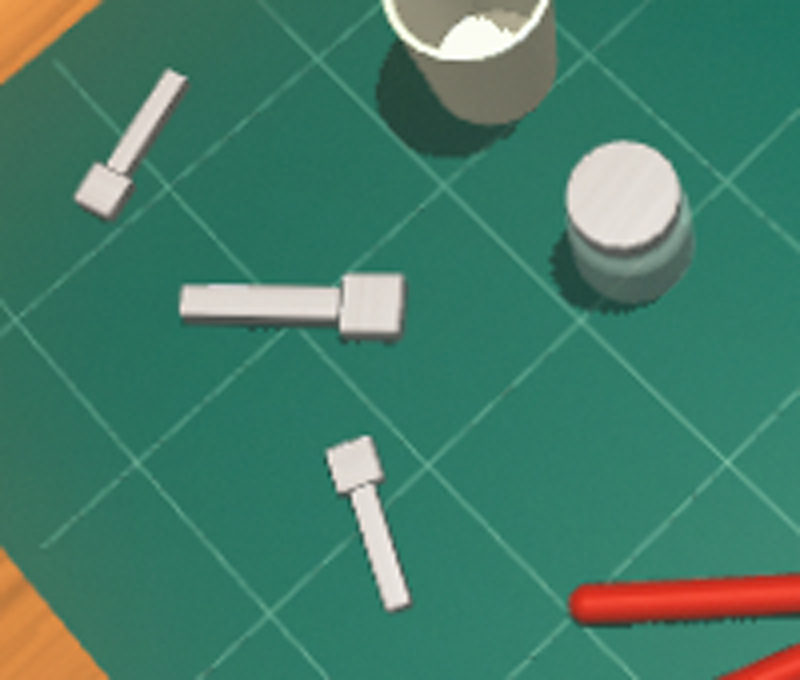

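View pics/z4.png

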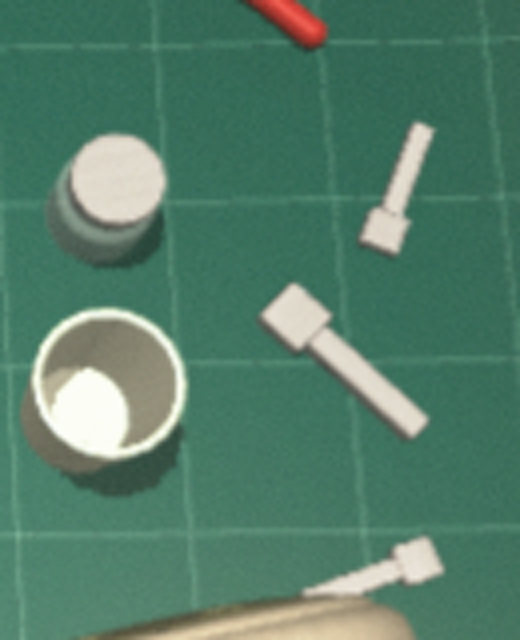

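Run:
```python
from h import *
T=np.load("pics/top0.npy",allow_pickle=True).item();S=np.load("pics/scene0.npy",allow_pickle=True).item()
tp=lambda a:(T,190+a[0]/5,150+a[1]/5); sp=lambda a:(S,280+a[0]/4,130+a[1]/4)
C=np.array([[-115,-85],[-115,85],[-15,85],[-15,-85]])/1000
tt=[(719,176),(708,530),(487,524),(507,170)]; ss=[(295,655),(72,457),(205,350),(435,540)]
def fit(W):
    W=np.array(W)[:,:2];mc=C.mean(0);mw=W.mean(0);A=(C-mc);B=W-mw
    th=np.arctan2((A[:,0]*B[:,1]-A[:,1]*B[:,0]).sum(),(A*B).sum())
    Rm=np.array([[np.cos(th),-np.sin(th)],[np.sin(th),np.cos(th)]]);t=mw-Rm@mc
    print("th",th,"t",t,"res mm",((C@Rm.T+t-W)*1000).round(1).tolist());
fit([onz(*tp(a),.07) for a in tt]);fit([onz(*sp(a),.07) for a in ss])
# punch
tp=lambda a:(T,400+a[0]/4,150+a[1]/4); sp=lambda a:(S,110+a[0]/4,310+a[1]/4)
for nm,f,(e,b) in (("top",tp,([(428,420),(410,438)],[(295,283),(261,318)])),("scene",sp,([(182,285),(180,316)],[(404,275),(403,332)]))):
    E=np.mean([onz(*f(a),.016) for a in e],0);B=np.mean([onz(*f(a),.016) for a in b],0)
    print(nm,"punch tail",E.round(4),"head",B.round(4),"len",np.linalg.norm(B-E),"c",(E+B)/2,"ang",np.arctan2(*(B-E)[[1,0]]))
    
for nm,f in(("top",tp),("scene",sp)):
    pass
for nm,u,v,z in(("cup",400+109/4,150+385/4,.098),("jar",400+118/4,150+180/4,.075)):
    print(nm,onz(T,u,v,z))
print("others scene len", np.linalg.norm(onz(*sp((178,72)),.012)-onz(*sp((90,205)),.012)),np.linalg.norm(onz(*sp((398,608)),.012)-onz(*sp((350,443)),.012)))
```

```text
th 1.5196382334565013 t [0.54135253 0.07675522] res mm [[2.3, -1.5], [-3.0, -1.1], [-2.2, 1.0], [2.9, 1.6]]
th 1.5235612104487204 t [0.54656891 0.07813952] res mm [[4.9, -1.4], [-3.4, -0.4], [-2.8, 1.6], [1.3, 0.1]]
top punch tail [ 0.4548 -0.4328  0.016 ] head [ 0.5327 -0.3582  0.016 ] len 0.10785023184271954 c [ 0.49375786 -0.39550791  0.016     ] ang 0.7647965493482543
scene punch tail [ 0.46   -0.4321  0.016 ] head [ 0.5389 -0.3553  0.016 ] len 0.11015758626459692 c [ 0.49943949 -0.39368463  0.016     ] ang 0.7715699596109361
cup [ 0.46623556 -0.23899412  0.098     ]
jar [ 0.5892627  -0.25622311  0.075     ]
others scene len 0.08166753141712592 0.0819450209391715
```

Run:
```python
from h import *
go([.498,-.391,.17],down(.768-np.pi/2))
```

```text
shift [-0.0382 -0.3365  0.0388] turn [-0.0005  0.0013 -0.4232]
```

Request:
carry_out:
  plan:
    - {"x": -0.038, "y": -0.336, "z": 0.039, "az": -0.423, "hand": 1}
    - {"x": -0.038, "y": -0.336, "z": 0.039, "az": -0.423, "hand": 1}
    - {"x": -0.038, "y": -0.336, "z": 0.039, "az": -0.423, "hand": 1}
    - {"x": -0.038, "y": -0.336, "z": 0.039, "az": -0.423, "hand": 1}
    - {"x": -0.038, "y": -0.336, "z": 0.039, "az": -0.423, "hand": 1}
    - {"x": -0.038, "y": -0.336, "z": 0.039, "az": -0.423, "hand": 1}
    - {"x": -0.038, "y": -0.336, "z": 0.039, "az": -0.423, "hand": 1}
    - {"x": -0.038, "y": -0.336, "z": 0.039, "az": -0.423, "hand": 1}
    - {"x": -0.038, "y": -0.336, "z": 0.039, "az": -0.423, "hand": 1}
    - {"x": -0.038, "y": -0.336, "z": 0.039, "az": -0.423, "hand": 1}
    - {"x": -0.038, "y": -0.336, "z": 0.039, "az": -0.423, "hand": 1}

```text
schema error: expected keys x, y, z, ax, ay, az, hand
```

Run:
```python
from h import *
im,m=shot("wrist","w1"); print(pose()[0],pose()[1].as_matrix().round(3).tolist(),status.get_state()['clock'])
print([proj(m,[.498+k*.7181,-.392+k*.6947,.016]) for k in(-.055,.005,.055)])
```

```text
[ 0.19428262 -0.5408471   0.2088483 ] [[0.338, -0.941, -0.0], [-0.941, -0.338, 0.001], [-0.001, -0.0, -1.0]] 0.2
[array([ 304.10896517, -179.41809716]), array([ 272.08356145, -238.99555187]), array([ 249.11283635, -268.41367623])]
```

View pics/w1.png

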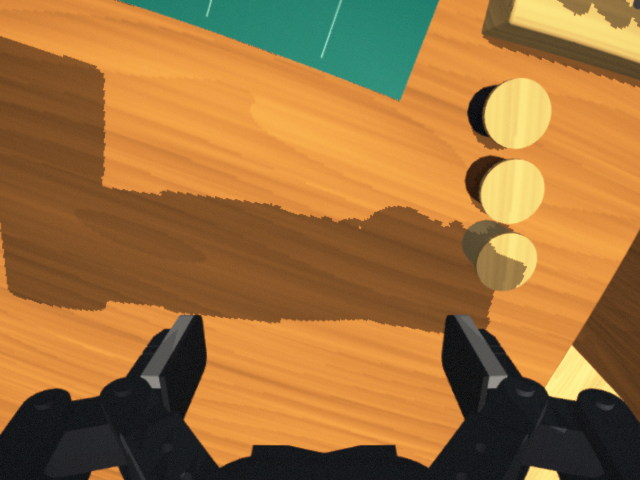

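The call was refused because every row needs all seven keys. The picture is unchanged from the start pose.

Request:
carry_out:
  plan:
    - {"x": -0.038, "y": -0.336, "z": 0.039, "ax": 0, "ay": 0, "az": -0.423, "hand": 1}
    - {"x": -0.038, "y": -0.336, "z": 0.039, "ax": 0, "ay": 0, "az": -0.423, "hand": 1}
    - {"x": -0.038, "y": -0.336, "z": 0.039, "ax": 0, "ay": 0, "az": -0.423, "hand": 1}
    - {"x": -0.038, "y": -0.336, "z": 0.039, "ax": 0, "ay": 0, "az": -0.423, "hand": 1}
    - {"x": -0.038, "y": -0.336, "z": 0.039, "ax": 0, "ay": 0, "az": -0.423, "hand": 1}
    - {"x": -0.038, "y": -0.336, "z": 0.039, "ax": 0, "ay": 0, "az": -0.423, "hand": 1}
    - {"x": -0.038, "y": -0.336, "z": 0.039, "ax": 0, "ay": 0, "az": -0.423, "hand": 1}
    - {"x": -0.038, "y": -0.336, "z": 0.039, "ax": 0, "ay": 0, "az": -0.423, "hand": 1}
    - {"x": -0.038, "y": -0.336, "z": 0.039, "ax": 0, "ay": 0, "az": -0.423, "hand": 1}
    - {"x": -0.038, "y": -0.336, "z": 0.039, "ax": 0, "ay": 0, "az": -0.423, "hand": 1}
    - {"x": -0.038, "y": -0.336, "z": 0.039, "ax": 0, "ay": 0, "az": -0.423, "hand": 1}

```text
clock: 1.12
tcp_pos: [0.4975, -0.3911, 0.1694]
orientation: [-0.0, 0.921, -0.39, -0.001]
wrist_force: [-0.2, 0.2, 0.4]
finger_gap: 0.0852
```

Run:
```python
from h import *
im,m=shot("wrist","w2"); print(pose()[0],pose()[1].as_matrix().round(3).tolist(),status.get_state()['clock'])
print([proj(m,[.498+k*.7181,-.392+k*.6947,.016]) for k in(-.055,.005,.055)])
```

```text
[ 0.49680815 -0.39179214  0.16978188] [[0.694, -0.72, -0.001], [-0.72, -0.694, 0.001], [-0.002, -0.0, -1.0]] 1.1667
[array([325.87485617, 268.95512424]), array([326.05410679, 197.47162433]), array([326.20693873, 131.74306549])]
```

View pics/w2.png

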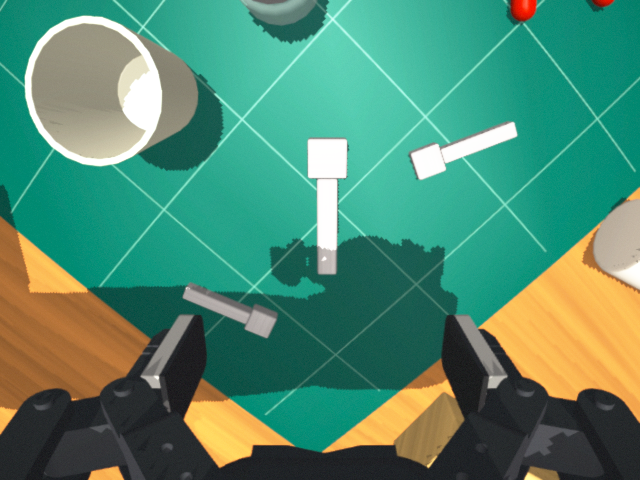

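Run:
```python
from h import *
m=np.load("pics/w2.npy",allow_pickle=True).item()
h=(onz(m,308,139,.016)+onz(m,347,139,.016))/2; t=(onz(m,318.5,272.5,.016)+onz(m,336,272.5,.016))/2
a=np.arctan2(*(h-t)[[1,0]]); c=(h+t)/2; print(h,t,np.linalg.norm(h-t),a,c)
g=c+.005*np.array([np.cos(a),np.sin(a),0]); print(g); go([g[0],g[1],.004],down(a-np.pi/2))
print(np.linalg.norm(onz(m,308,139,.016)-onz(m,347,139,.016)))
```

```text
[ 0.53436239 -0.35817723  0.016     ] [ 0.45702434 -0.43322306  0.016     ] 0.10776387077258003 0.7703568914694573 [ 0.49569336 -0.39570015  0.016     ]
[ 0.49928167 -0.39221819  0.016     ]
shift [ 0.0023 -0.0015  0.1658] turn [-0.      0.0017 -0.0029]
0.029007642915841125
```

Request:
carry_out:
  plan:
    - {"x": 0.002, "y": -0.0015, "z": 0.04, "ax": 0, "ay": 0, "az": -0.003, "hand": 0.5}
    - {"x": 0.002, "y": -0.0015, "z": 0.08, "ax": 0, "ay": 0, "az": -0.003, "hand": 0.5}
    - {"x": 0.002, "y": -0.0015, "z": 0.12, "ax": 0, "ay": 0, "az": -0.003, "hand": 0.5}
    - {"x": 0.002, "y": -0.0015, "z": 0.15, "ax": 0, "ay": 0, "az": -0.003, "hand": 0.5}
    - {"x": 0.002, "y": -0.0015, "z": 0.166, "ax": 0, "ay": 0, "az": -0.003, "hand": 0.5}
    - {"x": 0.002, "y": -0.0015, "z": 0.166, "ax": 0, "ay": 0, "az": -0.003, "hand": 0.5}
    - {"x": 0.002, "y": -0.0015, "z": 0.166, "ax": 0, "ay": 0, "az": -0.003, "hand": 0}
    - {"x": 0.002, "y": -0.0015, "z": 0.166, "ax": 0, "ay": 0, "az": -0.003, "hand": 0}
    - {"x": 0.002, "y": -0.0015, "z": 0.166, "ax": 0, "ay": 0, "az": -0.003, "hand": 0}
    - {"x": 0.002, "y": -0.0015, "z": 0.166, "ax": 0, "ay": 0, "az": -0.003, "hand": 0}
    - {"x": 0.002, "y": -0.0015, "z": 0.166, "ax": 0, "ay": 0, "az": -0.003, "hand": 0}
    - {"x": 0.002, "y": -0.0015, "z": 0.166, "ax": 0, "ay": 0, "az": -0.003, "hand": 0}
  squeeze: 50

```text
clock: 2.17
tcp_pos: [0.4996, -0.3924, 0.0049]
orientation: [0.0, 0.921, -0.389, 0.0]
wrist_force: [0.7, -0.5, -0.1]
finger_gap: -0.0
```

Run:
```python
from h import *
im,m=shot("wrist","w3"); print(status.get_state()['finger_gap'],pose()[0])
```

```text
-0.0003181837842908922 [ 0.49950941 -0.39220709  0.00451001]
```

View pics/w3.png

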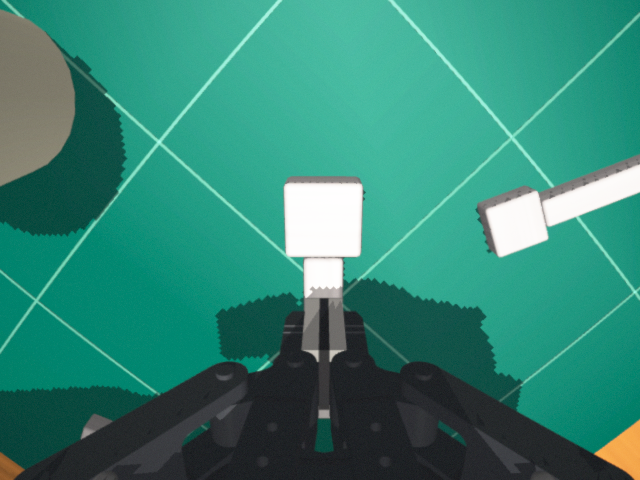

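Run:
```python
from h import *
im=cv2.imread("pics/w3.png"); zoom(im,220,160,430,440,2.1,"z5")
p,r=pose();m=np.load("pics/w3.npy",allow_pickle=True).item()
for d in(0,-.0187): print([proj(m,r.apply([x,0,d])+p).round() for x in(-.008,0,.008)])
```

```text
[array([306., 290.]), array([324., 290.]), array([343., 290.])]
[array([304., 311.]), array([324., 311.]), array([345., 311.])]
```

View pics/z5.png

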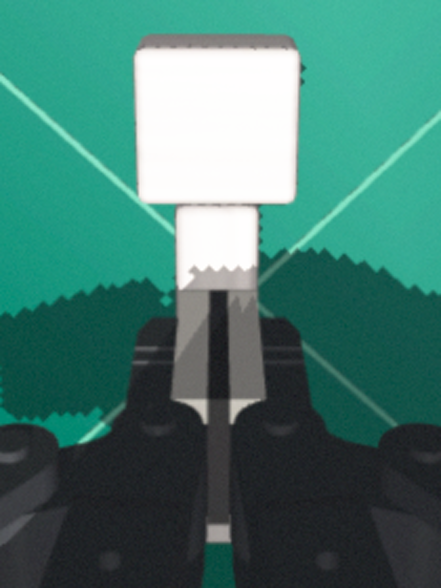

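```bash
python3 - <<'E'
from h import *
m=np.load("pics/w3.npy",allow_pickle=True).item();p,r=pose()
a=.7704;c=np.array([.4957,-.3957]);u=np.array([np.cos(a),np.sin(a)]);v=np.array([-u[1],u[0]])
for x,y in((55,15),(55,-15),(25,15),(25,-15),(25,8),(25,-8),(-55,0)):
    P=[*(c+u*x/1000+v*y/1000),.016];print(x,y,proj(m,P).round(1))
for z in(0,.016,.02,.03,.04):
  q=[proj(m,[*(p[:2]+u*s+v*y),z]).round(0) for s in (-.011,.011) for y in(-.0165,.0165)];print(z,q)
E
python3 - <<'E'
import sys;sys.path.insert(0,'.')
from h import *
im,m=shot("scene","s1"); q=proj(m,pose()[0]).astype(int);print(q)
zoom(im,q[0]-60,q[1]-60,q[0]+60,q[1]+40,6,"z6")
E
```

```text
55 15 [283.2 181.3]
55 -15 [364.5 181.4]
25 15 [285.4 257.1]
25 -15 [362.1 257.1]
25 8 [303.3 257.1]
25 -8 [344.2 257.1]
-55 0 [323.7 418.6]
0 [array([361., 308.]), array([288., 308.]), array([362., 263.]), array([286., 263.])]
0.016 [array([364., 326.]), array([284., 326.]), array([366., 278.]), array([283., 278.])]
0.02 [array([365., 331.]), array([284., 331.]), array([367., 282.]), array([282., 282.])]
0.03 [array([367., 345.]), array([281., 345.]), array([369., 293.]), array([279., 293.])]
0.04 [array([369., 360.]), array([279., 360.]), array([372., 306.]), array([276., 306.])]
[184 386]
```

View pics/z6.png

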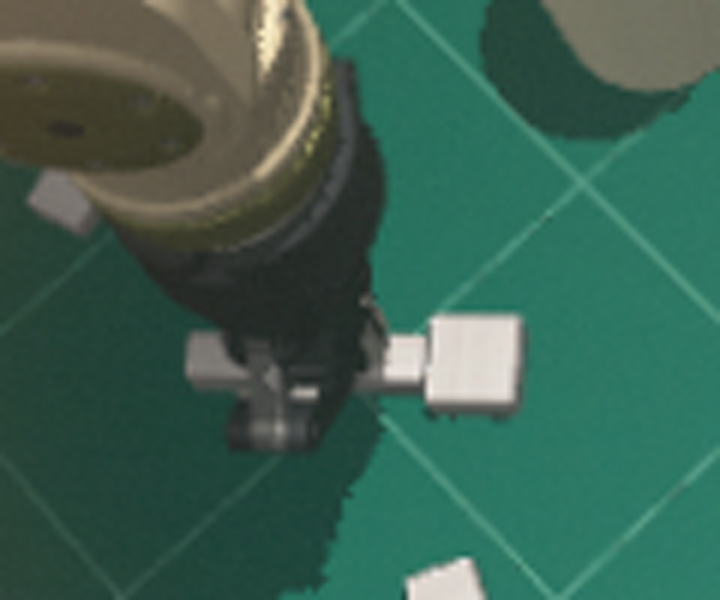

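Request:
carry_out:
  plan:
    - {"x": 0, "y": 0, "z": -0.02, "ax": 0, "ay": 0, "az": 0, "hand": 0}
    - {"x": 0, "y": 0, "z": -0.04, "ax": 0, "ay": 0, "az": 0, "hand": 0}
    - {"x": 0, "y": 0, "z": -0.04, "ax": 0, "ay": 0, "az": 0, "hand": 0}

```text
clock: 2.52
tcp_pos: [0.5015, -0.3939, 0.0483]
orientation: [0.001, 0.921, -0.389, 0.002]
wrist_force: [0.5, -1.2, 1.0]
finger_gap: -0.0002
```

Run:
```python
from h import *
im,m=shot("wrist","w4"); print(status.get_state()['finger_gap'],pose()[0])
im,m=shot("scene","s2"); zoom(im,110,310,260,440,5,"z7")
```

```text
-8.055257071807382e-05 [ 0.50101756 -0.39345976  0.04670343]
```

View pics/w4.png

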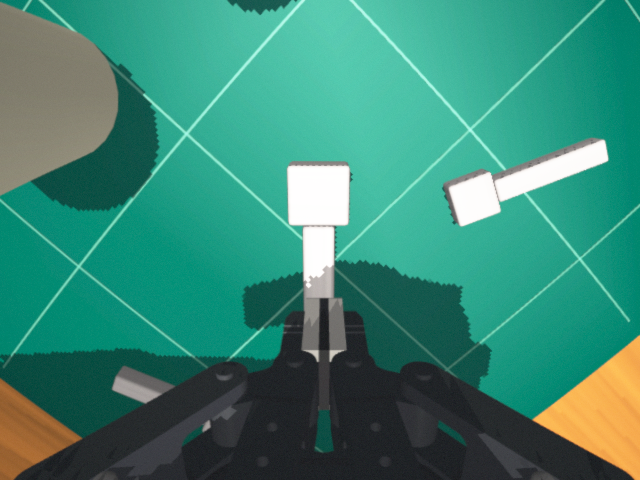

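View pics/z7.png

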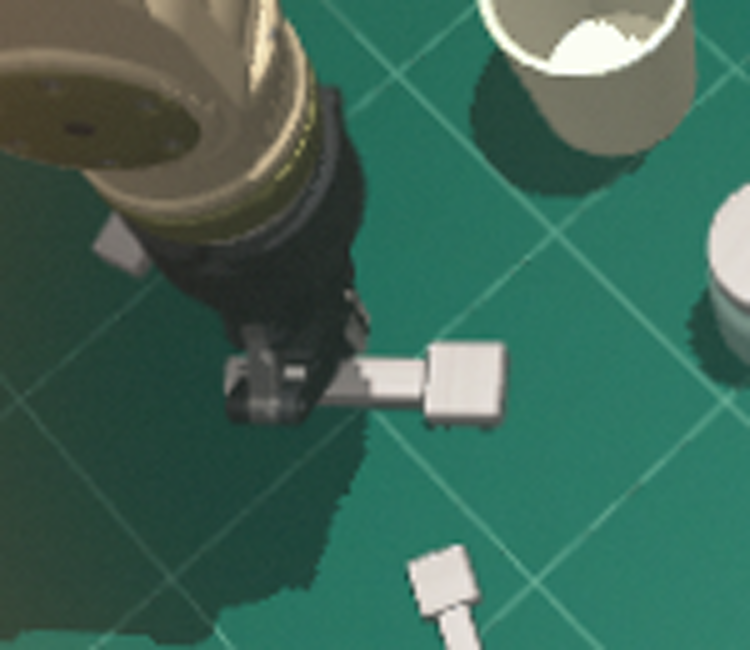

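Run:
```python
from h import *
m=viewer.camera_model("wrist");p,r=pose()
for x in(-.0426,-.0085,):
  for s in(-.011,0,.011):
    print(x,s,[(int(d*1000),*proj(m,r.apply([x,-s,-d])+p).round(0)) for d in(0,.013,.02,.03,.04)])
print(m['T'][:3,:3].T@ (r.apply([0,0,1])))
```

```text
-0.0426 -0.011 [(0, np.float64(228.0), np.float64(313.0)), (13, np.float64(222.0), np.float64(328.0)), (20, np.float64(218.0), np.float64(337.0)), (30, np.float64(212.0), np.float64(351.0)), (40, np.float64(205.0), np.float64(367.0))]
-0.0426 0 [(0, np.float64(227.0), np.float64(290.0)), (13, np.float64(220.0), np.float64(304.0)), (20, np.float64(215.0), np.float64(313.0)), (30, np.float64(209.0), np.float64(326.0)), (40, np.float64(202.0), np.float64(341.0))]
-0.0426 0.011 [(0, np.float64(225.0), np.float64(267.0)), (13, np.float64(217.0), np.float64(280.0)), (20, np.float64(213.0), np.float64(287.0)), (30, np.float64(206.0), np.float64(299.0)), (40, np.float64(198.0), np.float64(313.0))]
-0.0085 -0.011 [(0, np.float64(305.0), np.float64(313.0)), (13, np.float64(304.0), np.float64(329.0)), (20, np.float64(303.0), np.float64(338.0)), (30, np.float64(302.0), np.float64(352.0)), (40, np.float64(301.0), np.float64(368.0))]
-0.0085 0 [(0, np.float64(305.0), np.float64(291.0)), (13, np.float64(304.0), np.float64(305.0)), (20, np.float64(303.0), np.float64(313.0)), (30, np.float64(301.0), np.float64(327.0)), (40, np.float64(300.0), np.float64(342.0))]
-0.0085 0.011 [(0, np.float64(305.0), np.float64(267.0)), (13, np.float64(303.0), np.float64(280.0)), (20, np.float64(302.0), np.float64(288.0)), (30, np.float64(301.0), np.float64(300.0)), (40, np.float64(299.0), np.float64(314.0))]
[ 5.54401596e-04 -3.17381576e-01  9.48297753e-01]
```

Run:
```python
from h import *
go([.4993,-.3922,-.014],down(.7704-np.pi/2));print(status.get_state()['wrist_force'],pose()[0])
```

```text
shift [-0.001   0.0003  0.0592] turn [-0.     -0.0015  0.0005]
[-0.8467128  -0.02516804 -0.0320443 ] [ 0.50015939 -0.39266351  0.04522206]
```

Request:
carry_out:
  plan:
    - {"x": -0.001, "y": 0, "z": 0, "ax": 0, "ay": 0, "az": 0, "hand": 0.4}
    - {"x": -0.001, "y": 0, "z": 0, "ax": 0, "ay": 0, "az": 0, "hand": 0.4}
    - {"x": -0.001, "y": 0, "z": 0, "ax": 0, "ay": 0, "az": 0, "hand": 0.4}
    - {"x": -0.001, "y": 0, "z": 0.03, "ax": 0, "ay": 0, "az": 0, "hand": 0.4}
    - {"x": -0.001, "y": 0, "z": 0.05, "ax": 0, "ay": 0, "az": 0, "hand": 0.4}
    - {"x": -0.001, "y": 0, "z": 0.059, "ax": 0, "ay": 0, "az": 0, "hand": 0.4}
    - {"x": -0.001, "y": 0, "z": 0.059, "ax": 0, "ay": 0, "az": 0, "hand": 0.4}
    - {"x": -0.001, "y": 0, "z": 0.059, "ax": 0, "ay": 0, "az": 0, "hand": 0.4}

```text
clock: 3.28
tcp_pos: [0.4991, -0.3916, -0.0143]
orientation: [-0.0, 0.921, -0.389, -0.0]
wrist_force: [0.2, -0.7, -0.1]
finger_gap: 0.0344
```

Run:
```python
from h import *
im,m=shot("wrist","w5"); s=status.get_state();print(s['finger_gap'],pose()[0],s['wrist_force'])
```

```text
0.03420471869564878 [ 0.4998581  -0.39234589 -0.01324683] [ 0.35701072 -0.79015834  0.0763379 ]
```

View pics/w5.png

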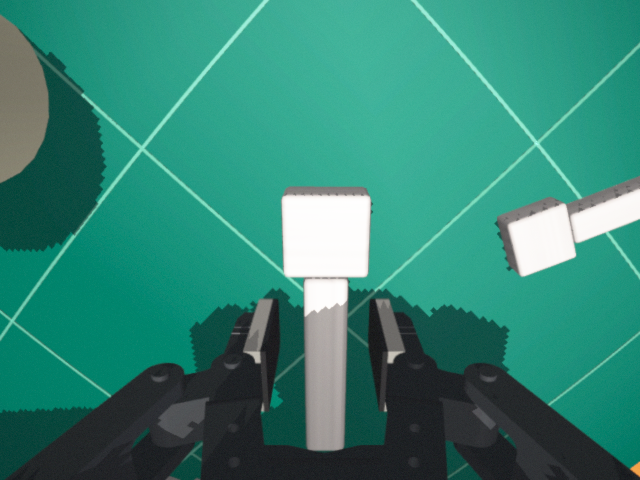

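Request:
carry_out:
  plan:
    - {"x": 0, "y": 0, "z": 0.006, "ax": 0, "ay": 0, "az": 0, "hand": 0.4}
    - {"x": 0, "y": 0, "z": 0.009, "ax": 0, "ay": 0, "az": 0, "hand": 0.4}
    - {"x": 0, "y": 0, "z": 0.009, "ax": 0, "ay": 0, "az": 0, "hand": 0.4}

```text
clock: 3.58
tcp_pos: [0.4999, -0.3924, -0.0222]
orientation: [0.0, 0.921, -0.389, 0.001]
wrist_force: [-0.2, -0.5, 0.9]
finger_gap: 0.0343
```

Request:
carry_out:
  plan:
    - {"x": 0, "y": 0, "z": 0.002, "ax": 0, "ay": 0, "az": 0, "hand": 0.4}
    - {"x": 0, "y": 0, "z": 0.002, "ax": 0, "ay": 0, "az": 0, "hand": 0.4}

```text
clock: 3.75
tcp_pos: [0.5001, -0.3926, -0.0226]
orientation: [0.001, 0.921, -0.389, 0.001]
wrist_force: [-2.2, 2.4, 7.8]
finger_gap: 0.0344
```

Run:
```python
from h import *
im,m=shot("wrist","w6"); s=status.get_state();print(s['finger_gap'],pose()[0],s['wrist_force'])
```

```text
0.03436462758900629 [ 0.5000984  -0.39257217 -0.02266466] [-1.58094739  1.05165781  7.11584711]
```

View pics/w6.png

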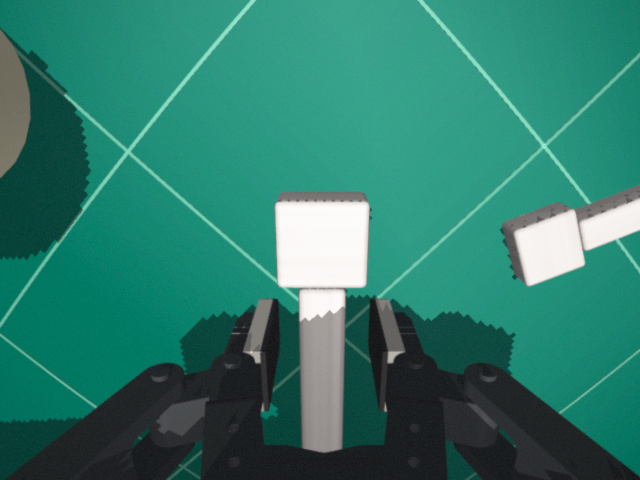

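Request:
carry_out:
  plan:
    - {"x": 0, "y": 0, "z": -0.004, "ax": 0, "ay": 0, "az": 0, "hand": 0.4}
    - {"x": 0, "y": 0, "z": -0.004, "ax": 0, "ay": 0, "az": 0, "hand": 0}
    - {"x": 0, "y": 0, "z": -0.004, "ax": 0, "ay": 0, "az": 0, "hand": 0}
    - {"x": 0, "y": 0, "z": -0.004, "ax": 0, "ay": 0, "az": 0, "hand": 0}
    - {"x": 0, "y": 0, "z": -0.004, "ax": 0, "ay": 0, "az": 0, "hand": 0}
    - {"x": 0, "y": 0, "z": -0.004, "ax": 0, "ay": 0, "az": 0, "hand": 0}
    - {"x": 0, "y": 0, "z": -0.004, "ax": 0, "ay": 0, "az": 0, "hand": 0}
  squeeze: 50

```text
clock: 4.38
tcp_pos: [0.5007, -0.3932, -0.0175]
orientation: [0.001, 0.921, -0.389, 0.002]
wrist_force: [-0.4, 0.4, 5.9]
finger_gap: 0.0145
```

Run:
```python
from h import *
s=status.get_state();print(s['finger_gap'],pose()[0],s['wrist_force'])
im,m=shot("wrist","w7");im,m=shot("scene","s3"); zoom(im,110,310,260,440,5,"z8");print(proj(m,pose()[0]))
```

```text
0.014474339721267075 [ 0.50074318 -0.39319331 -0.01753066] [-0.36513669  0.36071592  5.9462874 ]
[187.07898043 391.14268523]
```

View pics/w7.png

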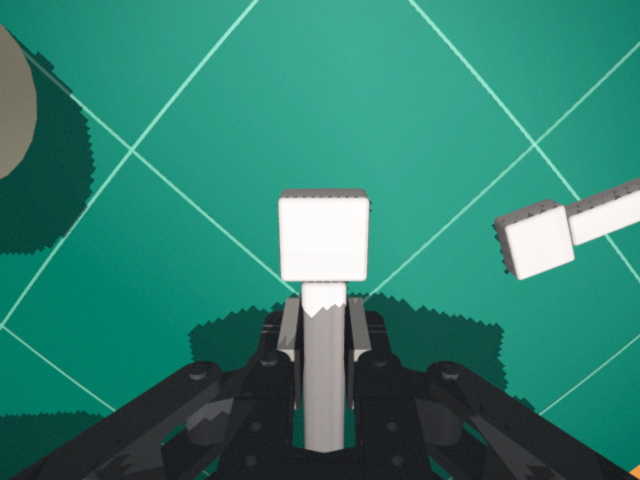

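Request:
carry_out:
  plan:
    - {"x": 0, "y": 0, "z": -0.02, "ax": 0, "ay": 0, "az": 0, "hand": 0}
    - {"x": 0, "y": 0, "z": -0.06, "ax": 0, "ay": 0, "az": 0, "hand": 0}
    - {"x": 0, "y": 0, "z": -0.1, "ax": 0, "ay": 0, "az": 0, "hand": 0}
    - {"x": 0, "y": 0, "z": -0.14, "ax": 0, "ay": 0, "az": 0, "hand": 0}
    - {"x": 0, "y": 0, "z": -0.18, "ax": 0, "ay": 0, "az": 0, "hand": 0}
    - {"x": 0, "y": 0, "z": -0.22, "ax": 0, "ay": 0, "az": 0, "hand": 0}
    - {"x": 0, "y": 0, "z": -0.24, "ax": 0, "ay": 0, "az": 0, "hand": 0}

```text
clock: 5.07
tcp_pos: [0.5009, -0.3933, 0.2278]
orientation: [0.002, 0.921, -0.389, 0.005]
wrist_force: [0.6, -0.6, -1.6]
finger_gap: 0.0147
```

Run:
```python
from h import *
s=status.get_state();print(s['finger_gap'],pose()[0],s['wrist_force'],s['joint_pos'])
im,m=shot("wrist","w8")
go([.546,.12,.23],down(1.522))
```

```text
0.014693720450319178 [ 0.50091067 -0.39328549  0.22776518] [ 0.56718803 -0.64969905 -1.61657122] [-7.91535712e-01  4.24569311e-01  2.52514448e-01  1.38737809e+00
 -5.66294903e-05  1.57889950e+00]
shift [-0.338  -0.3901 -0.0048] turn [ 0.0185 -0.0081 -2.3216]
```

View pics/w8.png

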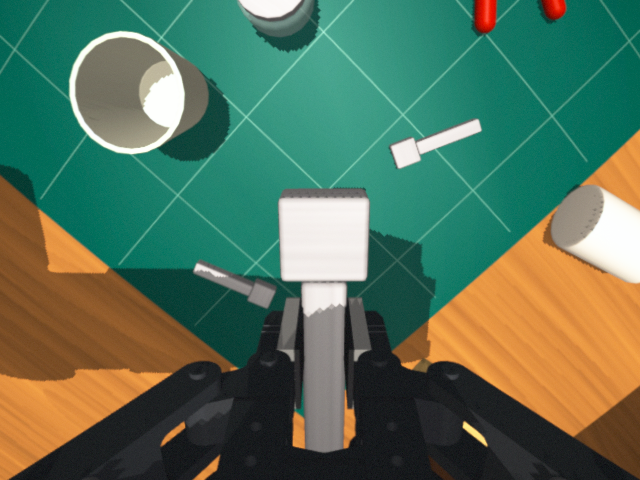

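Request:
carry_out:
  plan:
    - {"x": -0.338, "y": -0.39, "z": -0.005, "ax": 0, "ay": 0, "az": -1.5, "hand": 0}
    - {"x": -0.338, "y": -0.39, "z": -0.005, "ax": 0, "ay": 0, "az": -1.5, "hand": 0}
    - {"x": -0.338, "y": -0.39, "z": -0.005, "ax": 0, "ay": 0, "az": -1.5, "hand": 0}
    - {"x": -0.338, "y": -0.39, "z": -0.005, "ax": 0, "ay": 0, "az": -1.5, "hand": 0}
    - {"x": -0.338, "y": -0.39, "z": -0.005, "ax": 0, "ay": 0, "az": -1.5, "hand": 0}
    - {"x": -0.338, "y": -0.39, "z": -0.005, "ax": 0, "ay": 0, "az": -1.5, "hand": 0}
    - {"x": -0.338, "y": -0.39, "z": -0.005, "ax": 0, "ay": 0, "az": -1.5, "hand": 0}
    - {"x": -0.338, "y": -0.39, "z": -0.005, "ax": 0, "ay": 0, "az": -1.5, "hand": 0}
    - {"x": -0.338, "y": -0.39, "z": -0.005, "ax": 0, "ay": 0, "az": -1.5, "hand": 0}
    - {"x": -0.338, "y": -0.39, "z": -0.005, "ax": 0, "ay": 0, "az": -1.5, "hand": 0}
    - {"x": -0.338, "y": -0.39, "z": -0.005, "ax": 0, "ay": 0, "az": -1.5, "hand": 0}
    - {"x": -0.338, "y": -0.39, "z": -0.005, "ax": 0, "ay": 0, "az": -1.5, "hand": 0}

```text
clock: 6.12
tcp_pos: [0.544, 0.1077, 0.2292]
orientation: [0.007, 0.938, 0.346, 0.003]
wrist_force: [0.6, -0.1, -1.4]
finger_gap: 0.0143
```

Run:
```python
from h import *
s=status.get_state();print(s['finger_gap'],pose()[0],s['joint_pos'])
go([.546,.12,.23],down(1.522))
```

```text
0.014309587140069358 [0.54404936 0.10766966 0.22916103] [ 0.05768463  0.26122913  0.02351849  1.32365255 -0.01203167  0.92206753]
shift [ 0.0095 -0.0081 -0.001 ] turn [ 0.0145  0.006  -0.8156]
```

Request:
carry_out:
  plan:
    - {"x": 0.0095, "y": -0.008, "z": -0.001, "ax": 0.014, "ay": 0.006, "az": -0.816, "hand": 0}
    - {"x": 0.0095, "y": -0.008, "z": -0.001, "ax": 0.014, "ay": 0.006, "az": -0.816, "hand": 0}
    - {"x": 0.0095, "y": -0.008, "z": -0.001, "ax": 0.014, "ay": 0.006, "az": -0.816, "hand": 0}
    - {"x": 0.0095, "y": -0.008, "z": -0.001, "ax": 0.014, "ay": 0.006, "az": -0.816, "hand": 0}
    - {"x": 0.0095, "y": -0.008, "z": -0.001, "ax": 0.014, "ay": 0.006, "az": -0.816, "hand": 0}
    - {"x": 0.0095, "y": -0.008, "z": -0.001, "ax": 0.014, "ay": 0.006, "az": -0.816, "hand": 0}
    - {"x": 0.0095, "y": -0.008, "z": -0.001, "ax": 0.014, "ay": 0.006, "az": -0.816, "hand": 0}
    - {"x": 0.0095, "y": -0.008, "z": -0.001, "ax": 0.014, "ay": 0.006, "az": -0.816, "hand": 0}

```text
clock: 6.78
tcp_pos: [0.5457, 0.1199, 0.2289]
orientation: [-0.0, 0.723, 0.69, -0.001]
wrist_force: [0.4, -0.5, -2.4]
finger_gap: 0.0146
```

Run:
```python
from h import *
s=status.get_state();print(s['finger_gap'],pose()[0],pose()[1].as_matrix().round(3).tolist())
im,m=shot("wrist","w9")
im,m=shot("scene","s4");zoom(im,240,90,480,310,3,"z9")
```

```text
0.014601274579396369 [0.54570423 0.11990883 0.22892162] [[0.047, 0.999, -0.001], [0.999, -0.047, -0.0], [-0.0, -0.001, -1.0]]
```

View pics/w9.png

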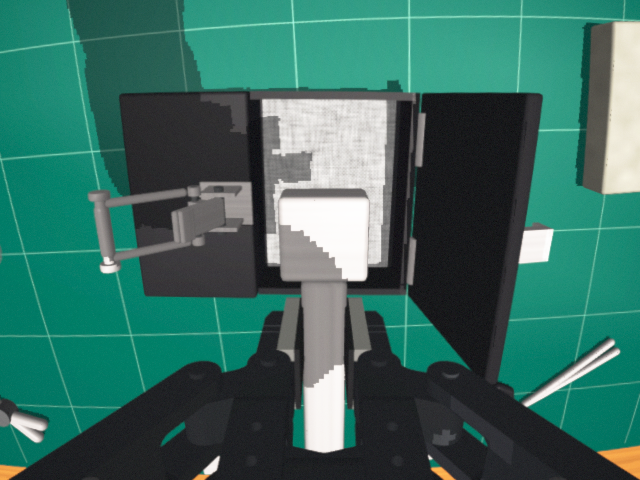

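View pics/z9.png

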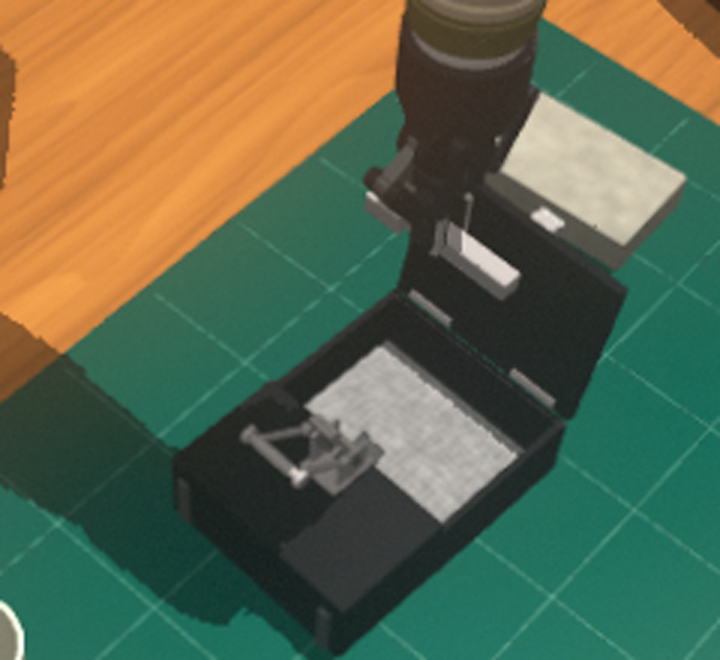

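```bash
cat >> h.py <<'E'
def fitcase(C,W):
    C=np.array(C,float)/1000;W=np.array(W)[:,:2];mc=C.mean(0);mw=W.mean(0);A=(C-mc);B=W-mw
    th=np.arctan2((A[:,0]*B[:,1]-A[:,1]*B[:,0]).sum(),(A*B).sum())
    Rm=np.array([[np.cos(th),-np.sin(th)],[np.sin(th),np.cos(th)]]);t=mw-Rm@mc
    print("th",th.round(4),"t",t.round(4),"res mm",((C@Rm.T+t-W)*1000).round(1).tolist());return th,t
E
python3 - <<'E'
from h import *
m=np.load("pics/w9.npy",allow_pickle=True).item()
C=[(-115,85),(-15,85),(-115,-85),(-15,-85)];u=[(120,94),(251,93),(144,297),(257,297)]
for dz in(0,.007,.014): fitcase(C,[onz(m,*a,.07+dz) for a in u])
C+=[(115,85),(115,-85)];u+=[(415,94),(408,292)]
for dz in(0,.007,.014): fitcase(C,[onz(m,*a,z+dz) for a,z in zip(u,[.07]*4+[.06]*2)])
E
```

```text
th 1.5102 t [0.5417 0.0791] res mm [[-1.2, -0.3], [-1.3, -0.3], [0.0, 0.0], [2.5, 0.5]]
th 1.5102 t [0.5401 0.0815] res mm [[-3.0, -1.2], [-3.1, 0.9], [1.8, -1.2], [4.4, 1.5]]
th 1.5102 t [0.5385 0.0838] res mm [[-4.9, -2.2], [-4.8, 2.1], [3.6, -2.4], [6.2, 2.4]]
th 1.5216 t [0.5409 0.0782] res mm [[-0.7, -2.2], [-2.0, -2.2], [0.6, -0.0], [1.9, 0.5], [-1.8, 4.5], [2.1, -0.6]]
th 1.5215 t [0.5392 0.0793] res mm [[-2.7, -4.4], [-3.8, -2.2], [2.3, -2.5], [3.7, 0.2], [-3.4, 7.1], [3.9, 1.9]]
th 1.5213 t [0.5376 0.0804] res mm [[-4.6, -6.7], [-5.6, -2.3], [4.0, -5.0], [5.5, -0.1], [-5.1, 9.7], [5.8, 4.4]]
```

Run:
```python
from h import *
go([.5418,.1334,-.004],down(1.52))
```

```text
shift [ 0.0134 -0.0045  0.2332] turn [-0.0008  0.0004  0.0001]
```

Request:
carry_out:
  plan:
    - {"x": 0.0135, "y": -0.0045, "z": 0.03, "ax": 0, "ay": 0, "az": 0, "hand": 0}
    - {"x": 0.0135, "y": -0.0045, "z": 0.06, "ax": 0, "ay": 0, "az": 0, "hand": 0}
    - {"x": 0.0135, "y": -0.0045, "z": 0.09, "ax": 0, "ay": 0, "az": 0, "hand": 0}
    - {"x": 0.0135, "y": -0.0045, "z": 0.12, "ax": 0, "ay": 0, "az": 0, "hand": 0}
    - {"x": 0.0135, "y": -0.0045, "z": 0.15, "ax": 0, "ay": 0, "az": 0, "hand": 0}
    - {"x": 0.0135, "y": -0.0045, "z": 0.18, "ax": 0, "ay": 0, "az": 0, "hand": 0}
    - {"x": 0.0135, "y": -0.0045, "z": 0.2, "ax": 0, "ay": 0, "az": 0, "hand": 0}
    - {"x": 0.0135, "y": -0.0045, "z": 0.215, "ax": 0, "ay": 0, "az": 0, "hand": 0}
    - {"x": 0.0135, "y": -0.0045, "z": 0.225, "ax": 0, "ay": 0, "az": 0, "hand": 0}
    - {"x": 0.0135, "y": -0.0045, "z": 0.23, "ax": 0, "ay": 0, "az": 0, "hand": 0}
    - {"x": 0.0135, "y": -0.0045, "z": 0.23, "ax": 0, "ay": 0, "az": 0, "hand": 0}

```text
clock: 7.8
tcp_pos: [0.5411, 0.1334, -0.0017]
orientation: [-0.001, 0.725, 0.689, -0.001]
wrist_force: [-0.2, 0.3, -2.2]
finger_gap: 0.0141
```

Run:
```python
from h import *
s=status.get_state();print(s['finger_gap'],pose()[0],s['wrist_force'])
im,m=shot("scene","s5");zoom(im,240,90,480,310,3,"z10")
```

```text
0.01409673734831137 [ 0.54108945  0.13343299 -0.00168571] [-0.24683889  0.34043673 -2.16914561]
```

View pics/z10.png

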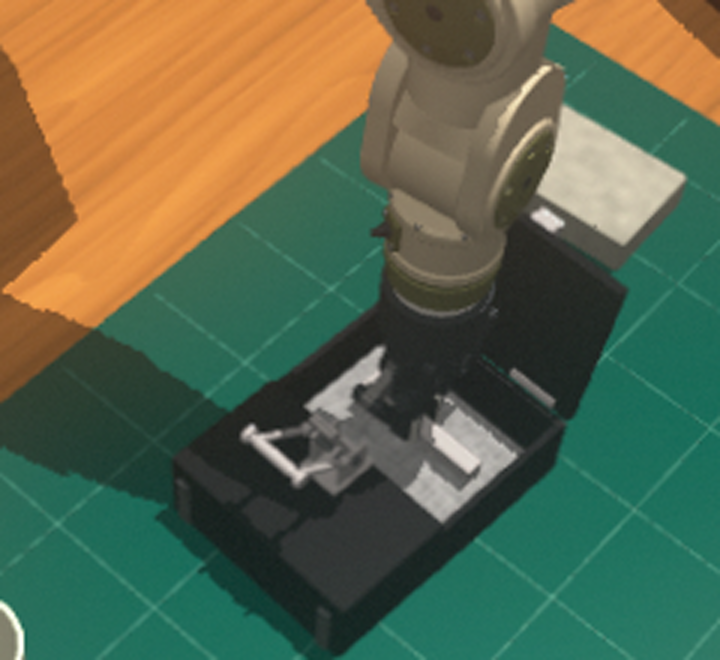

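Request:
carry_out:
  plan:
    - {"x": 0, "y": 0, "z": 0.004, "ax": 0, "ay": 0, "az": 0, "hand": 0}
    - {"x": 0, "y": 0, "z": 0.004, "ax": 0, "ay": 0, "az": 0, "hand": 0}
    - {"x": 0, "y": 0, "z": 0.004, "ax": 0, "ay": 0, "az": 0, "hand": 0.45}
    - {"x": 0, "y": 0, "z": 0.004, "ax": 0, "ay": 0, "az": 0, "hand": 0.45}
    - {"x": 0, "y": 0, "z": 0.004, "ax": 0, "ay": 0, "az": 0, "hand": 0.45}
    - {"x": 0, "y": 0, "z": 0, "ax": 0, "ay": 0, "az": 0, "hand": 0.45}
    - {"x": 0, "y": 0, "z": -0.04, "ax": 0, "ay": 0, "az": 0, "hand": 0.45}
    - {"x": 0, "y": 0, "z": -0.08, "ax": 0, "ay": 0, "az": 0, "hand": 0.45}
    - {"x": 0, "y": 0, "z": -0.12, "ax": 0, "ay": 0, "az": 0, "hand": 0.4}
    - {"x": 0, "y": 0, "z": -0.16, "ax": 0, "ay": 0, "az": 0, "hand": 0.2}
    - {"x": 0, "y": 0, "z": -0.2, "ax": 0, "ay": 0, "az": 0, "hand": 0}
    - {"x": 0, "y": 0, "z": -0.24, "ax": 0, "ay": 0, "az": 0, "hand": 0}

```text
clock: 8.85
tcp_pos: [0.5417, 0.1336, 0.2421]
orientation: [0.0, 0.725, 0.689, 0.0]
wrist_force: [0.9, 0.0, -0.2]
finger_gap: 0.0006
```

Run:
```python
from h import *
s=status.get_state();print(s['finger_gap'],pose()[0],s['wrist_force'],s['joint_pos'])
im,m=shot("wrist","w10")
```

```text
0.0005502611891748065 [0.54165055 0.13360239 0.24211931] [ 0.89654004  0.04263545 -0.1786169 ] [ 9.80451612e-02  2.72863249e-01  7.05970271e-02  1.36836688e+00
 -1.87581428e-04  1.49371917e-01]
```

View pics/w10.png

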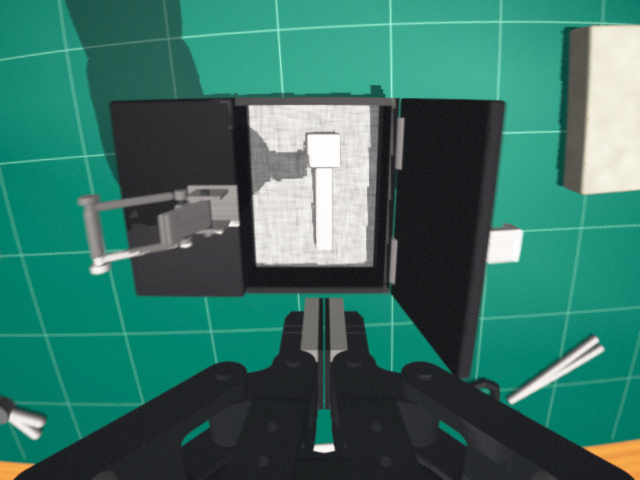

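```bash
cat >> h.py <<'E'
TH=1.520; T0=np.array([.5418,.0783,0])
RC=R.from_euler('z',TH)
def c2w(p): return RC.apply(np.asarray(p)/1000)+T0
def w2c(p): return RC.inv().apply(np.asarray(p)-T0)*1000
E
python3 - <<'E'
from h import *
W=np.load("pics/w10.npy",allow_pickle=True).item();S=np.load("pics/scene0.npy",allow_pickle=True).item();T=np.load("pics/top0.npy",allow_pickle=True).item()
z1=lambda a,b:(S,280+a/4,130+b/4); z2=lambda a,b:(T,190+a/5,150+b/5)
def show(n,o): 
    x,r=tri(o);print(n,w2c(x).round(1),(np.array(r)*1000).round(1))
show("bar near(+y)",[(W,89,201),z1(172,415),z2(677,355)]);show("bar far(-y)",[(W,97,268),z1(240,478),z2(679,245)])
show("lid corner +y",[(W,500,101),z1(425,47)]);show("lid corner -y",[(W,463,377),z1(675,228)])
show("punch head",[(W,323,150)]+[z1(0,0)][:0]) if 0 else None
print("punch head/tail case",w2c(onz(W,323,133,.026)).round(1),w2c(onz(W,324,250,.026)).round(1))
C=[(-115,85),(-15,85),(-115,-85),(-15,-85),(115,85),(115,-85)];u=[(111,101),(235,98),(136,296),(243,296),(395,98),(390,290)]
fitcase(C[:4],[onz(W,*a,.07) for a in u[:4]])
fitcase(C,[onz(W,*a,z) for a,z in zip(u,[.07]*4+[.06]*2)])
im=cv2.imread("pics/w10.png"); zoom(im,60,140,280,310,3.5,"z11"); zoom(im,370,80,530,390,1.9,"z12")
E
```

```text
bar near(+y) [-97.6  23.  149.1] [0.4 2.4 2. ]
bar far(-y) [-98.6 -24.6 149.3] [2.  2.5 0.8]
lid corner +y [149.1  84.1 178.7] [1.2 1.2]
lid corner -y [146.5 -86.8 182.5] [1.6 1.6]
punch head/tail case [53.8 54.7 26. ] [ 54.7 -55.8  26. ]
th 1.5084 t [0.5418 0.0781] res mm [[-0.9, -0.6], [0.1, -0.3], [-0.7, -0.3], [1.6, 1.2]]
th 1.5205 t [0.5408 0.0776] res mm [[-0.6, -2.3], [-0.8, -1.9], [-0.3, 0.1], [0.8, 1.6], [-0.8, 3.2], [1.8, -0.7]]
```

View pics/z11.png

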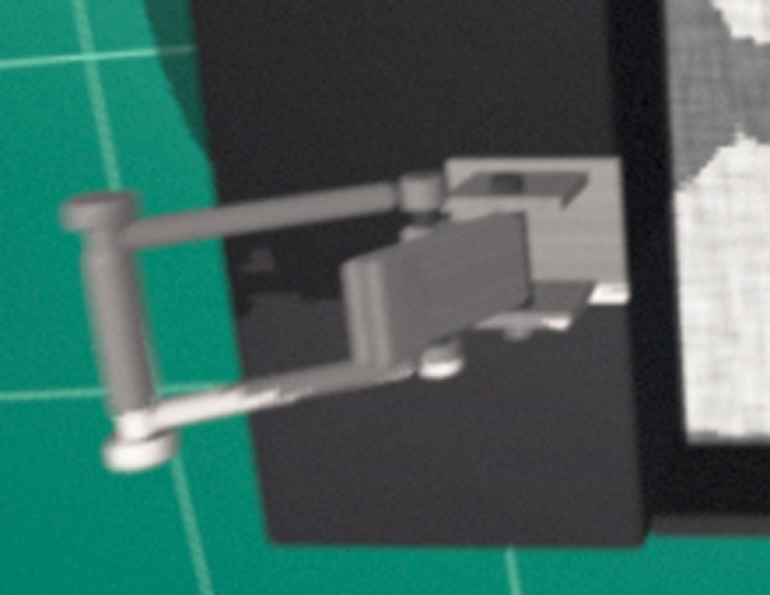

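Run:
```python
from h import *
print(w2c(pose()[0]).round(1))
W=np.load("pics/w10.npy",allow_pickle=True).item()
# lever tip in plane case y=0
for n,u,v in(("tip",164,230),("tipback",60+505/3.5,140+255/3.5),("pin",60+430/3.5,140+275/3.5)):
    o,d=ray(W,u,v);oc=w2c(o);dc=RC.inv().apply(d);t=-oc[1]/dc[1];print(n,(oc+dc*t).round(1))
for p in([180,40,242],[180,40,131],[141,40,131]): go(c2w(p),down(TH))
```

```text
[ 55.7  -0.5 250.8]
tip [-54.1  -0.  137.9]
tipback [-38.1   0.   94.1]
pin [-49.9   0.  110. ]
shift [ 0.1242 -0.0406  0.0085] turn [ 0.0125 -0.0016 -0.0005]
shift [ 0.124  -0.042   0.1195] turn [ 0.0125 -0.0016 -0.0005]
shift [ 0.085  -0.042   0.1194] turn [ 0.0125 -0.0016 -0.0005]
```

Request:
carry_out:
  plan:
    - {"x": 0.04, "y": -0.015, "z": -0.005, "ax": 0.01, "ay": 0, "az": 0, "hand": 0}
    - {"x": 0.08, "y": -0.03, "z": -0.005, "ax": 0.01, "ay": 0, "az": 0, "hand": 0}
    - {"x": 0.12, "y": -0.042, "z": -0.005, "ax": 0.01, "ay": 0, "az": 0, "hand": 0}
    - {"x": 0.126, "y": -0.042, "z": 0.0, "ax": 0.012, "ay": 0, "az": 0, "hand": 0}
    - {"x": 0.126, "y": -0.042, "z": 0.03, "ax": 0.012, "ay": 0, "az": 0, "hand": 0}
    - {"x": 0.126, "y": -0.042, "z": 0.06, "ax": 0.012, "ay": 0, "az": 0, "hand": 0}
    - {"x": 0.126, "y": -0.042, "z": 0.09, "ax": 0.012, "ay": 0, "az": 0, "hand": 0}
    - {"x": 0.126, "y": -0.042, "z": 0.12, "ax": 0.012, "ay": 0, "az": 0, "hand": 0}
    - {"x": 0.126, "y": -0.042, "z": 0.12, "ax": 0.012, "ay": 0, "az": 0, "hand": 0}

```text
clock: 9.65
tcp_pos: [0.5069, 0.2604, 0.1243]
orientation: [-0.002, 0.725, 0.689, -0.004]
wrist_force: [-1.4, -0.8, -0.8]
finger_gap: -0.0002
```

Run:
```python
from h import *
s=status.get_state();print(s['finger_gap'],pose()[0],s['wrist_force'],w2c(pose()[0]).round(1))
im,m=shot("scene","s6");zoom(im,280,60,500,280,3,"z13")
im,m=shot("wrist","w11")
for a in (1.57,1.3,1.0,.7,.4,.2,0.):
    x=115-85*np.cos(a)+10*np.sin(a)+16.5; z=60+85*np.sin(a)+10*np.cos(a)-14
    go(c2w([x,40,z]),down(TH))
```

```text
-0.00018460382047110851 [0.50694399 0.26039851 0.12428391] [-1.35296288 -0.82881904 -0.83591092] [180.1  44.1 124.3]
shift [-0.0399  0.0008 -0.001 ] turn [-0.0021 -0.0004 -0.0006]
shift [-0.0629  0.0009 -0.0006] turn [-0.0021 -0.0004 -0.0006]
shift [-0.0874  0.0009  0.007 ] turn [-0.0021 -0.0004 -0.0006]
shift [-0.1084  0.0009  0.0215] turn [-0.0021 -0.0004 -0.0006]
shift [-0.1243  0.001   0.0416] turn [-0.0021 -0.0004 -0.0006]
shift [-0.1312  0.001   0.0572] turn [-0.0021 -0.0004 -0.0006]
shift [-0.1349  0.0011  0.0739] turn [-0.0021 -0.0004 -0.0006]
```

View pics/z13.png

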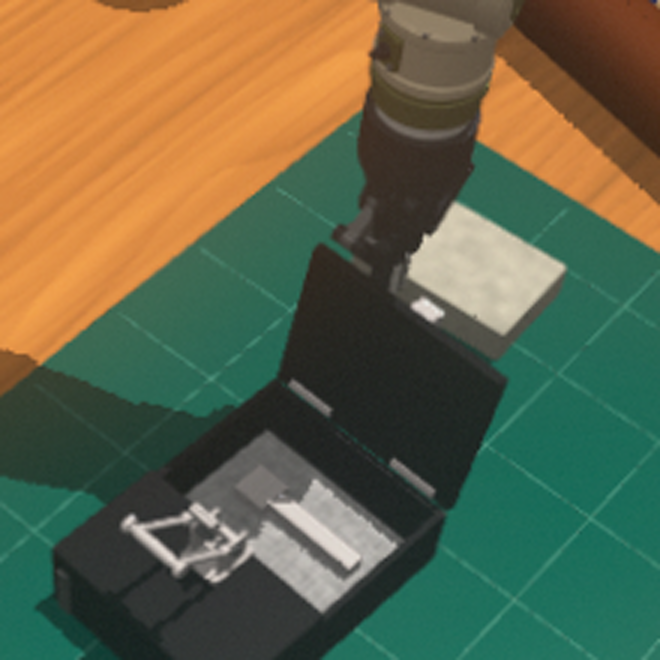

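View pics/w11.png

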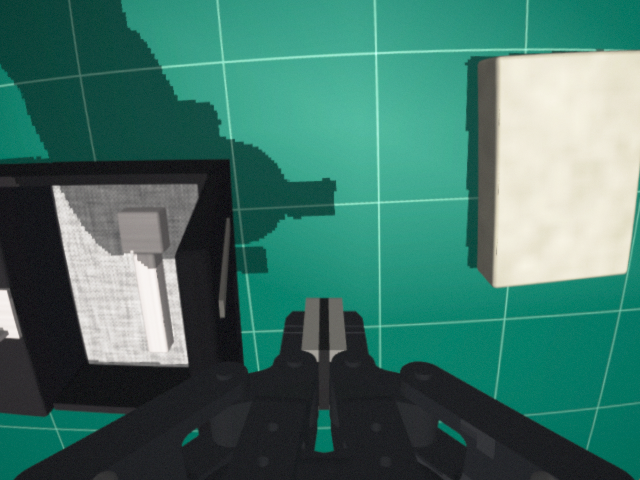

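Request:
carry_out:
  plan:
    - {"x": -0.02, "y": 0, "z": 0, "ax": 0, "ay": 0, "az": 0, "hand": 0}
    - {"x": -0.04, "y": 0, "z": 0, "ax": 0, "ay": 0, "az": 0, "hand": 0}
    - {"x": -0.055, "y": 0, "z": 0, "ax": 0, "ay": 0, "az": 0, "hand": 0}
    - {"x": -0.07, "y": 0, "z": 0.001, "ax": 0, "ay": 0, "az": 0, "hand": 0}
    - {"x": -0.087, "y": 0, "z": 0.007, "ax": 0, "ay": 0, "az": 0, "hand": 0}
    - {"x": -0.098, "y": 0, "z": 0.014, "ax": 0, "ay": 0, "az": 0, "hand": 0}
    - {"x": -0.108, "y": 0, "z": 0.0215, "ax": 0, "ay": 0, "az": 0, "hand": 0}
    - {"x": -0.117, "y": 0, "z": 0.031, "ax": 0, "ay": 0, "az": 0, "hand": 0}
    - {"x": -0.117, "y": 0, "z": 0.031, "ax": 0, "ay": 0, "az": 0, "hand": 0}

```text
clock: 10.5
tcp_pos: [0.5034, 0.1431, 0.0976]
orientation: [-0.001, 0.726, 0.688, -0.002]
wrist_force: [-0.1, -0.7, -0.3]
finger_gap: -0.0002
```

Run:
```python
from h import *
s=status.get_state();print(s['wrist_force'],w2c(pose()[0]).round(1))
im,m=shot("scene","s7");zoom(im,280,60,500,280,3,"z14")
for a in (.4,.2,0.,-.05):
    x=115-85*np.cos(a)+10*np.sin(a)+16.5; z=60+85*np.sin(a)+10*np.cos(a)-14
    go(c2w([x,40,z]),down(TH))
```

```text
[-0.06544913 -0.6596095  -0.30447558] [62.8 41.7 97.6]
shift [-0.0064  0.0019  0.0096] turn [-0.0044  0.0001 -0.0021]
shift [-0.0133  0.002   0.0252] turn [-0.0044  0.0001 -0.0021]
shift [-0.017   0.0021  0.0419] turn [-0.0044  0.0001 -0.0021]
shift [-0.0174  0.0021  0.0462] turn [-0.0044  0.0001 -0.0021]
```

View pics/z14.png

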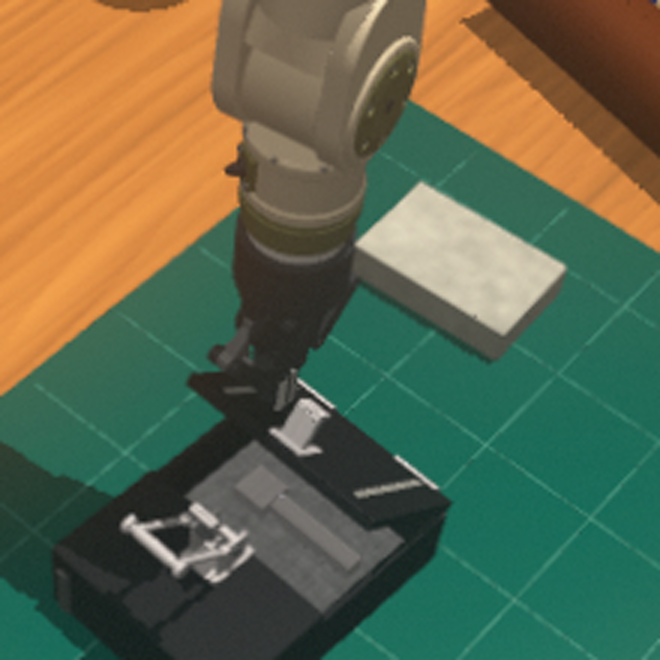

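Request:
carry_out:
  plan:
    - {"x": -0.0065, "y": 0.002, "z": 0.0095, "ax": 0, "ay": 0, "az": 0, "hand": 0}
    - {"x": -0.01, "y": 0.002, "z": 0.018, "ax": 0, "ay": 0, "az": 0, "hand": 0}
    - {"x": -0.0135, "y": 0.002, "z": 0.025, "ax": 0, "ay": 0, "az": 0, "hand": 0}
    - {"x": -0.015, "y": 0.002, "z": 0.033, "ax": 0, "ay": 0, "az": 0, "hand": 0}
    - {"x": -0.017, "y": 0.002, "z": 0.04, "ax": 0, "ay": 0, "az": 0, "hand": 0}
    - {"x": -0.017, "y": 0.002, "z": 0.043, "ax": 0, "ay": 0, "az": 0, "hand": 0}
    - {"x": -0.017, "y": 0.002, "z": 0.043, "ax": 0, "ay": 0, "az": 0, "hand": 0}

```text
clock: 11.13
tcp_pos: [0.503, 0.1267, 0.0536]
orientation: [-0.002, 0.726, 0.688, -0.002]
wrist_force: [-0.3, 0.4, 0.6]
finger_gap: -0.0
```

Run:
```python
from h import *
s=status.get_state();print(s['wrist_force'],w2c(pose()[0]).round(1))
im,m=shot("scene","s8");zoom(im,280,60,500,280,3,"z15")
```

```text
[-0.33018491  0.4055402   0.60108296] [46.4 41.2 53.6]
```

View pics/z15.png

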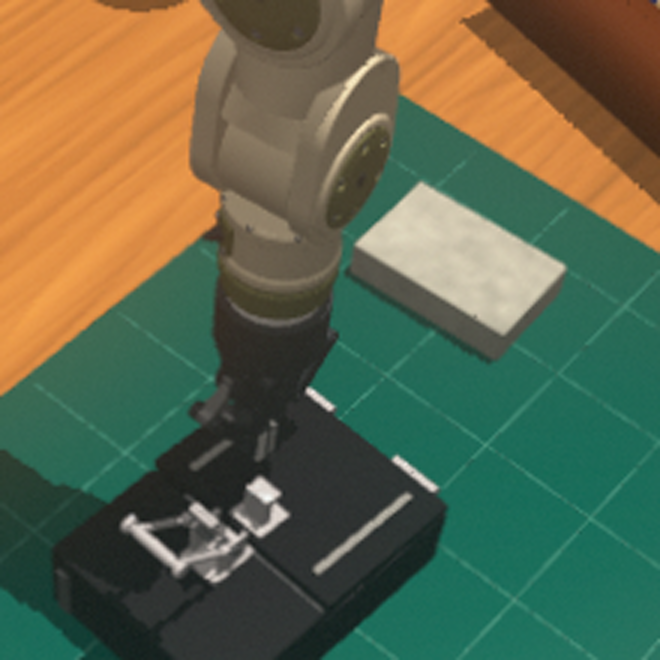

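Nearly shut. I'll press a little further and watch the force.

Request:
carry_out:
  plan:
    - {"x": 0, "y": 0, "z": 0.004, "ax": 0, "ay": 0, "az": 0, "hand": 0}
    - {"x": 0, "y": 0, "z": 0.006, "ax": 0, "ay": 0, "az": 0, "hand": 0}
    - {"x": 0, "y": 0, "z": 0.006, "ax": 0, "ay": 0, "az": 0, "hand": 0}

```text
clock: 11.43
tcp_pos: [0.5034, 0.127, 0.0482]
orientation: [-0.002, 0.725, 0.688, -0.002]
wrist_force: [-0.4, 0.5, 0.5]
finger_gap: -0.0001
```

Request:
carry_out:
  plan:
    - {"x": 0, "y": 0, "z": 0.003, "ax": 0, "ay": 0, "az": 0, "hand": 0}
    - {"x": 0, "y": 0, "z": 0.005, "ax": 0, "ay": 0, "az": 0, "hand": 0}
    - {"x": 0, "y": 0, "z": 0.005, "ax": 0, "ay": 0, "az": 0, "hand": 0}

```text
clock: 11.68
tcp_pos: [0.5036, 0.1271, 0.0478]
orientation: [-0.001, 0.725, 0.688, -0.001]
wrist_force: [-12.9, -3.0, 36.9]
finger_gap: -0.0003
```

Request:
carry_out:
  plan:
    - {"x": 0, "y": 0, "z": -0.02, "ax": 0, "ay": 0, "az": 0, "hand": 0}
    - {"x": 0, "y": 0, "z": -0.06, "ax": 0, "ay": 0, "az": 0, "hand": 0}
    - {"x": 0, "y": 0, "z": -0.1, "ax": 0, "ay": 0, "az": 0, "hand": 0}
    - {"x": 0, "y": 0, "z": -0.14, "ax": 0, "ay": 0, "az": 0, "hand": 0}
    - {"x": -0.03, "y": 0, "z": -0.18, "ax": 0, "ay": 0, "az": 0, "hand": 0}
    - {"x": -0.06, "y": 0.02, "z": -0.2, "ax": 0, "ay": 0, "az": 0, "hand": 0}
    - {"x": -0.06, "y": 0.02, "z": -0.2, "ax": 0, "ay": 0, "az": 0, "hand": 0}

```text
clock: 12.27
tcp_pos: [0.525, 0.0633, 0.2529]
orientation: [0.003, 0.726, 0.688, 0.002]
wrist_force: [0.7, 0.6, -0.0]
finger_gap: -0.0001
```

Run:
```python
from h import *
s=status.get_state();print(s['wrist_force'],w2c(pose()[0]).round(1))
im,m=shot("wrist","w12");im,m=shot("scene","s9");zoom(im,280,130,480,310,4,"z16")
```

```text
[ 0.73605941  0.63530236 -0.01904612] [-15.9  16.1 252.9]
```

View pics/w12.png

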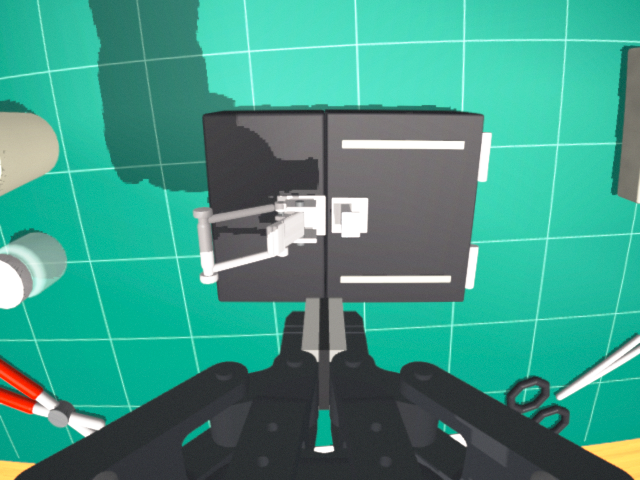

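View pics/z16.png

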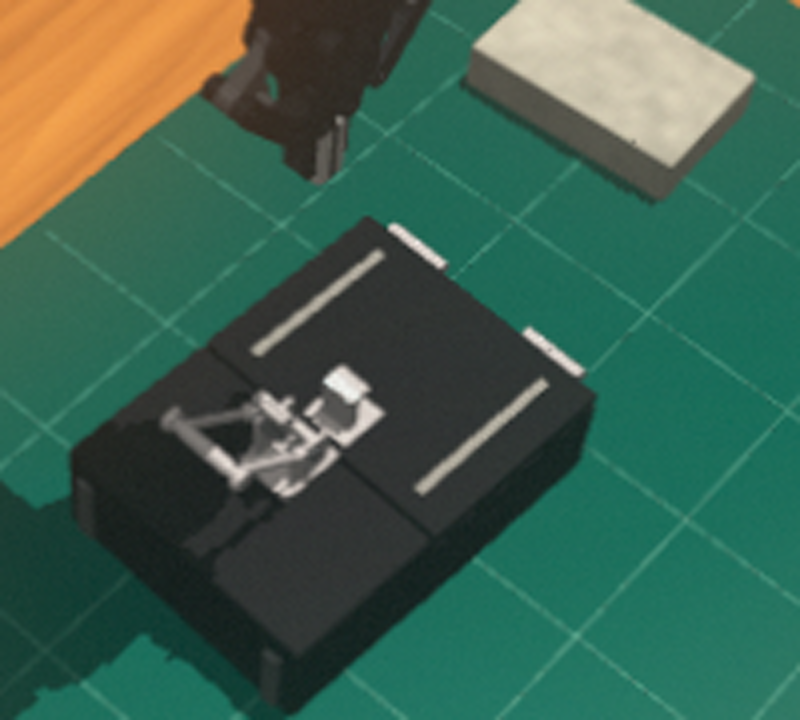

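Run:
```python
from h import *
W=np.load("pics/w12.npy",allow_pickle=True).item();S=np.load("pics/s9.npy",allow_pickle=True).item();T=np.load("pics/top0.npy",allow_pickle=True).item()
z1=lambda a,b:(S,280+a/4,130+b/4)
C=[(-115,85),(-115,-85),(115,85),(115,-85)];u=[(203,114),(217.5,301),(484,115),(465,301)]
fitcase(C,[onz(W,*a,.07) for a in u])
def show(n,o): 
    x,r=tri(o);print(n,w2c(x).round(1),(np.array(r)*1000).round(1))
show("bar +y",[(W,203,214),z1(172,415)]);show("bar -y",[(W,208.5,278),z1(240,478)])
im=cv2.imread("pics/w12.png");zoom(im,190,180,390,290,4,"z17")
for p in([-98,0,149],[10,0,99],[10,10,99],[10,-10,99],[-35,0,94]): print(p,proj(W,c2w(p)).round(1),proj(S,c2w(p)).round(1))
```

```text
th 1.5173 t [0.5406 0.0779] res mm [[-1.2, -1.2], [1.3, -0.0], [-1.2, 1.6], [1.1, -0.3]]
bar +y [-96.3  22.9 148.8] [1.3 1.3]
bar -y [-97.3 -24.7 147. ] [1.5 1.5]
[-98, 0, 149] [205.  247.6] [329.9 241.3]
[10, 0, 99] [357.6 225.3] [366.8 224.2]
[10, 10, 99] [357.9 213.2] [363.3 221.3]
[10, -10, 99] [357.3 237.3] [370.3 227. ]
[-35, 0, 94] [301.1 223.6] [351.5 238. ]
```

View pics/z17.png

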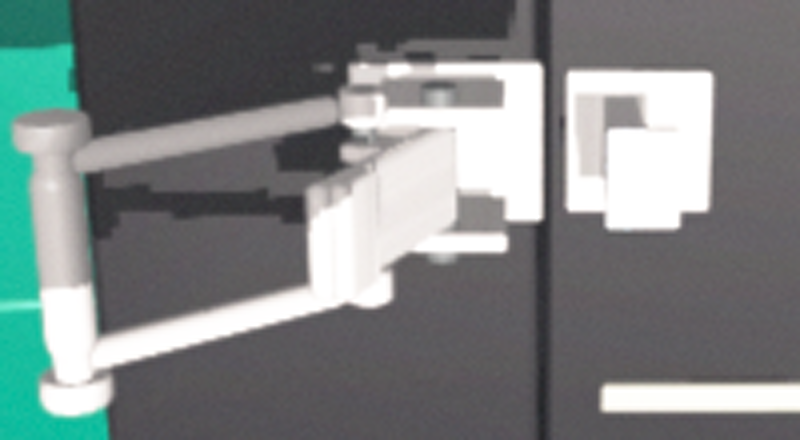

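```bash
cat >> h.py <<'E'
def grip(phi):
    s,c=np.sin(phi),np.cos(phi)
    return RC*R.from_matrix(np.column_stack([(0,-1,0),(-c,0,s),(-s,0,-c)]))
E
python3 - <<'E'
from h import *
go(c2w([-70,-1,215]),grip(.5)); print(status.get_state()['joint_pos'])
E
```

```text
shift [-0.0557  0.0198  0.0339] turn [-0.3927 -0.3911  1.5313]
[-2.87712574e-02  2.10328742e-01  5.69815168e-03  1.36623166e+00
  2.26470838e-04  2.58268051e-02]
```

Request:
carry_out:
  plan:
    - {"x": -0.02, "y": 0.01, "z": 0, "ax": -0.393, "ay": -0.391, "az": 1.531, "hand": 1}
    - {"x": -0.04, "y": 0.02, "z": 0, "ax": -0.393, "ay": -0.391, "az": 1.531, "hand": 1}
    - {"x": -0.056, "y": 0.02, "z": 0, "ax": -0.393, "ay": -0.391, "az": 1.531, "hand": 1}
    - {"x": -0.056, "y": 0.02, "z": 0, "ax": -0.393, "ay": -0.391, "az": 1.531, "hand": 1}
    - {"x": -0.056, "y": 0.02, "z": 0, "ax": -0.393, "ay": -0.391, "az": 1.531, "hand": 1}
    - {"x": -0.056, "y": 0.02, "z": 0.01, "ax": -0.393, "ay": -0.391, "az": 1.531, "hand": 1}
    - {"x": -0.056, "y": 0.02, "z": 0.01, "ax": -0.393, "ay": -0.391, "az": 1.531, "hand": 1}
    - {"x": -0.056, "y": 0.02, "z": 0.02, "ax": -0.393, "ay": -0.391, "az": 1.531, "hand": 1}
    - {"x": -0.056, "y": 0.02, "z": 0.03, "ax": -0.393, "ay": -0.391, "az": 1.531, "hand": 1}
    - {"x": -0.056, "y": 0.02, "z": 0.034, "ax": -0.393, "ay": -0.391, "az": 1.531, "hand": 1}
    - {"x": -0.056, "y": 0.02, "z": 0.034, "ax": -0.393, "ay": -0.391, "az": 1.531, "hand": 1}
    - {"x": -0.056, "y": 0.02, "z": 0.034, "ax": -0.393, "ay": -0.391, "az": 1.531, "hand": 1}

```text
clock: 13.37
tcp_pos: [0.5373, 0.0093, 0.2124]
orientation: [0.232, 0.972, 0.037, -0.008]
wrist_force: [-0.4, -0.4, -1.0]
finger_gap: 0.0851
```

Run:
```python
from h import *
s=status.get_state();print(s['joint_pos'],w2c(pose()[0]).round(1))
z=RC.apply([-np.sin(.5),0,-np.cos(.5)])
for k in(-.01,.015,.035): go(c2w([-97,-.9,148])+k*z,grip(.5))
im,m=shot("wrist","w13")
```

```text
[ 0.13730033  0.30949585 -0.03785894  1.28963453 -0.46465948  1.64666384] [-69.1   0.9 212.4]
shift [ 0.0008 -0.0045  0.0601] turn [-0.03   -0.0276  0.1213]
shift [ 0.0001 -0.0038  0.0851] turn [-0.03   -0.0276  0.1213]
shift [-0.0005 -0.0032  0.1051] turn [-0.03   -0.0276  0.1213]
```

View pics/w13.png

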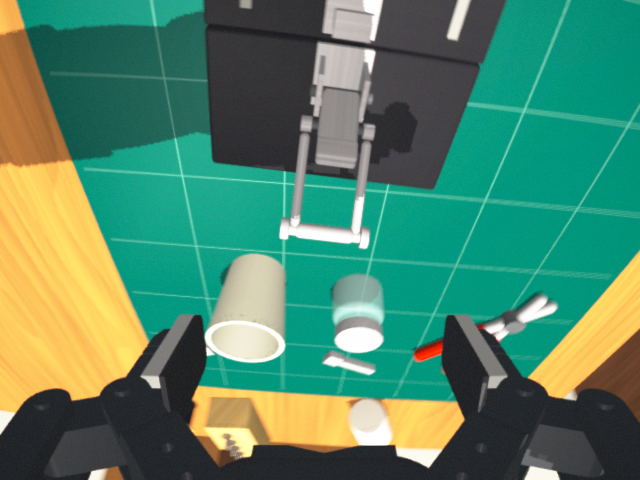

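Request:
carry_out:
  plan:
    - {"x": 0.0, "y": -0.004, "z": 0.02, "ax": -0.03, "ay": -0.028, "az": 0.121, "hand": 1}
    - {"x": 0.0, "y": -0.004, "z": 0.05, "ax": -0.03, "ay": -0.028, "az": 0.121, "hand": 1}
    - {"x": 0.0, "y": -0.004, "z": 0.08, "ax": -0.03, "ay": -0.028, "az": 0.121, "hand": 1}
    - {"x": 0.0, "y": -0.004, "z": 0.085, "ax": -0.03, "ay": -0.028, "az": 0.121, "hand": 1}
    - {"x": 0.0, "y": -0.004, "z": 0.085, "ax": -0.03, "ay": -0.028, "az": 0.121, "hand": 1}

```text
clock: 13.83
tcp_pos: [0.5347, -0.0252, 0.1311]
orientation: [0.248, 0.968, -0.026, -0.01]
wrist_force: [-0.4, 0.0, -1.0]
finger_gap: 0.0855
```

Run:
```python
from h import *
s=status.get_state();print(s['wrist_force'],w2c(pose()[0]).round(1))
z=RC.apply([-np.sin(.5),0,-np.cos(.5)])
for k in(.035,.04): go(c2w([-97,-.9,148])+k*z,grip(.5))
im,m=shot("wrist","w14"); print(proj(m,c2w([-97,-.9,148])))
im,m=shot("scene","s10");zoom(im,240,100,440,300,3.5,"z18")
```

```text
[-0.35072479  0.04506014 -1.0485616 ] [-103.7    1.8  131.1]
shift [0.0029 0.0022 0.0169] turn [ 0.001   0.0083 -0.0003]
shift [0.0029 0.0022 0.0219] turn [ 0.001   0.0083 -0.0003]
[332.92712752 318.04820829]
```

View pics/w14.png

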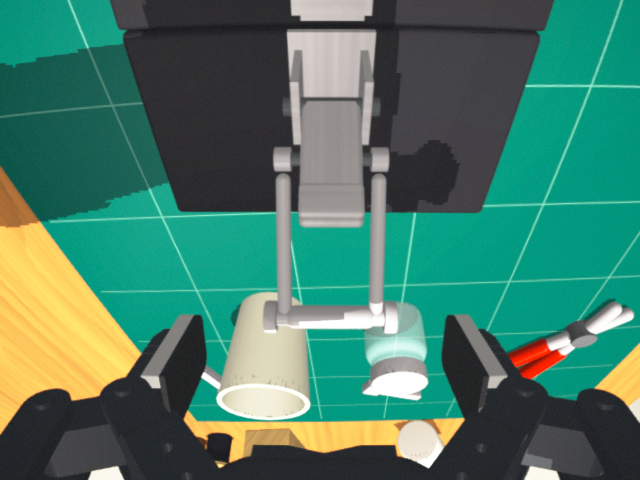

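View pics/z18.png

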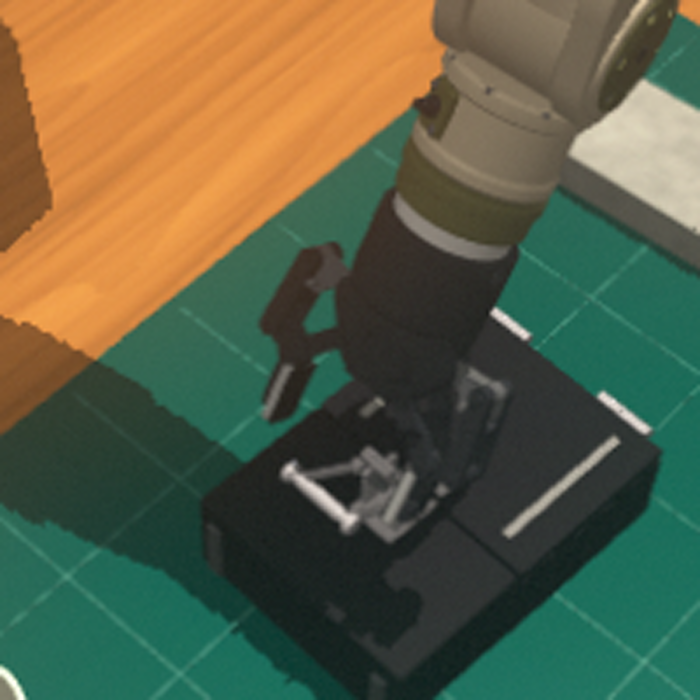

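Request:
carry_out:
  plan:
    - {"x": 0.0028, "y": 0.002, "z": 0.009, "ax": 0, "ay": 0.008, "az": 0, "hand": 1}
    - {"x": 0.0028, "y": 0.002, "z": 0.018, "ax": 0, "ay": 0.008, "az": 0, "hand": 1}
    - {"x": 0.0028, "y": 0.002, "z": 0.018, "ax": 0, "ay": 0.008, "az": 0, "hand": 0.75}
    - {"x": 0.0028, "y": 0.002, "z": 0.018, "ax": 0, "ay": 0.008, "az": 0, "hand": 0.72}
    - {"x": 0.0028, "y": 0.002, "z": 0.018, "ax": 0, "ay": 0.008, "az": 0, "hand": 0.7}

```text
clock: 14.35
tcp_pos: [0.5399, -0.0349, 0.1203]
orientation: [0.248, 0.969, -0.026, -0.003]
wrist_force: [-0.2, -0.1, -0.1]
finger_gap: 0.0599
```

Run:
```python
from h import *
s=status.get_state();print(s['wrist_force'],w2c(pose()[0]).round(1),s['finger_gap'])
im,m=shot("wrist","w15"); print(proj(m,c2w([-97,-.9,148])))
im,m=shot("scene","s11");zoom(im,300,170,400,270,6,"z19")
```

```text
[-0.17664137 -0.09567181 -0.09561128] [-113.1   -3.9  120.3] 0.05991306439614473
[318.87598223 329.89692393]
```

View pics/w15.png

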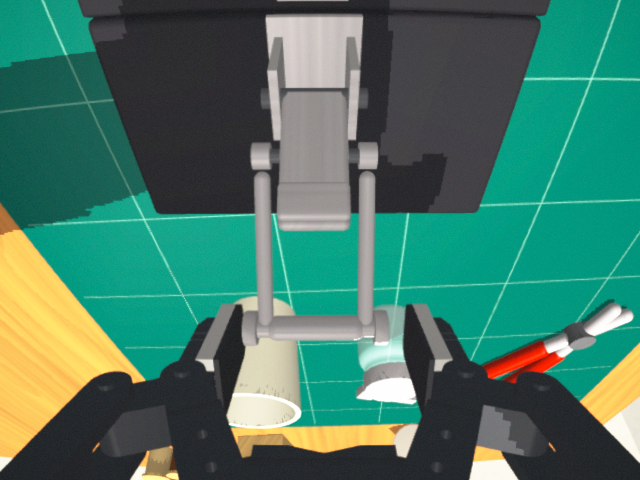

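View pics/z19.png

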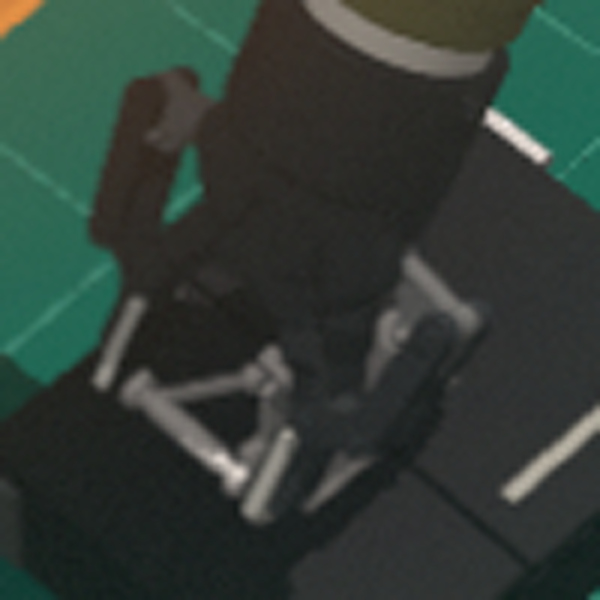

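Request:
carry_out:
  plan:
    - {"x": -0.0027, "y": 0, "z": 0.002, "ax": 0, "ay": 0, "az": 0, "hand": 0.7}
    - {"x": -0.0027, "y": 0, "z": 0.002, "ax": 0, "ay": 0, "az": 0, "hand": 0.65}
    - {"x": -0.0027, "y": 0, "z": 0.002, "ax": 0, "ay": 0, "az": 0, "hand": 0.5}
    - {"x": -0.0027, "y": 0, "z": 0.002, "ax": 0, "ay": 0, "az": 0, "hand": 0.5}
    - {"x": -0.0027, "y": 0, "z": 0.002, "ax": 0, "ay": 0, "az": 0, "hand": 0.5}
  squeeze: 50

```text
clock: 14.87
tcp_pos: [0.537, -0.0357, 0.1184]
orientation: [0.248, 0.969, -0.025, -0.003]
wrist_force: [-0.8, -0.2, 0.7]
finger_gap: 0.0503
```

Run:
```python
from h import *
s=status.get_state();print(s['wrist_force'],w2c(pose()[0]).round(1),s['finger_gap'],s['qvel'].round(3))
im,m=shot("wrist","w16"); print(proj(m,c2w([-97,-.9,148])))
im,m=shot("scene","s12");zoom(im,300,170,400,270,6,"z20")
```

```text
[-0.79748019 -0.20299844  0.66319365] [-114.1   -1.   118.4] 0.05032245426395968 [ 0.     0.001 -0.001 -0.    -0.001  0.001]
[327.02856702 333.30763184]
```

View pics/w16.png

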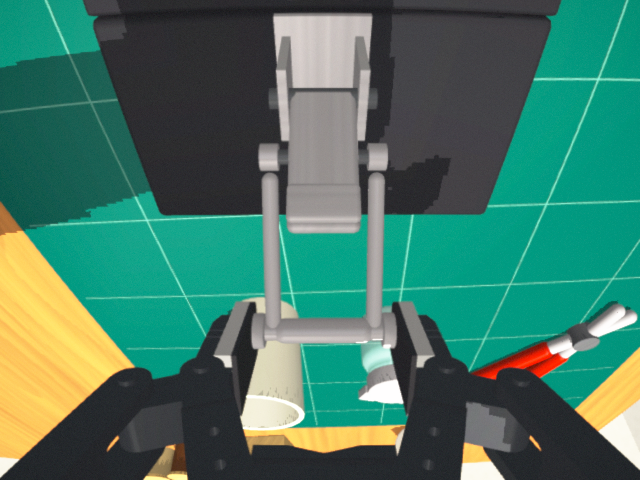

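View pics/z20.png

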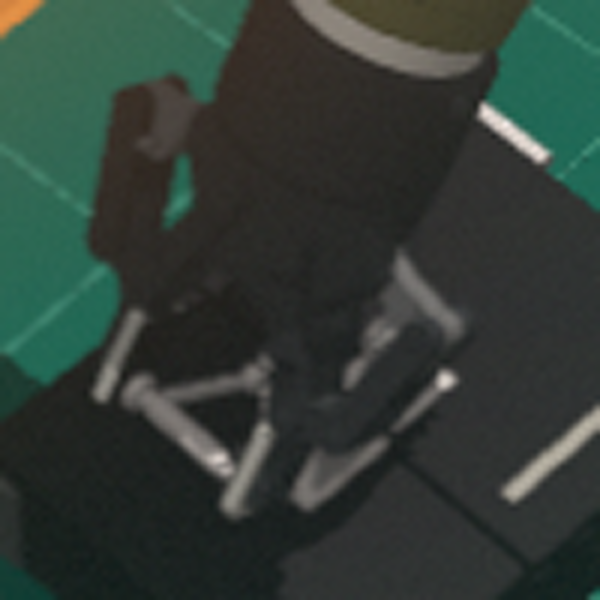

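```bash
cat >> h.py <<'E'
def wp(bars,b0,y=0.):
    """tool-axis shifts for bar displacement from b0 (case x,z mm) with current orientation"""
    p,r=pose()
    for b in bars:
        d=RC.apply(np.array([b[0]-b0[0],y,b[1]-b0[1]])/1000); print(np.round(b,1),r.inv().apply(d).round(4))
E
python3 - <<'E'
from h import *
b=[]
for be in np.linspace(46.5,110,12): b.append((-35-82.2*np.cos(np.radians(be)),94+82.2*np.sin(np.radians(be))))
wp(b,(-97,148))
E
```

```text
[-91.6 153.6] [ 0.     -0.0021 -0.0075]
[-85.3 159. ] [ 0.0001 -0.005  -0.0153]
[-78.5 163.7] [ 0.0001 -0.0087 -0.0227]
[-71.3 167.8] [ 0.0001 -0.0131 -0.0297]
[-63.7 171. ] [ 0.0002 -0.0182 -0.0362]
[-55.8 173.5] [ 0.0002 -0.0239 -0.0422]
[-47.7 175.2] [ 0.0002 -0.0302 -0.0476]
[-39.4 176.1] [ 0.0002 -0.037  -0.0523]
[-31.2 176.1] [ 0.0002 -0.0443 -0.0563]
[-22.9 175.3] [ 0.0002 -0.0519 -0.0595]
[-14.8 173.7] [ 0.0002 -0.0598 -0.062 ]
[ -6.9 171.2] [ 0.0002 -0.0679 -0.0636]
```

Request:
carry_out:
  plan:
    - {"x": 0, "y": -0.002, "z": -0.0075, "ax": 0, "ay": 0, "az": 0, "hand": 0.5}
    - {"x": 0, "y": -0.005, "z": -0.0153, "ax": 0, "ay": 0, "az": 0, "hand": 0.5}
    - {"x": 0, "y": -0.0087, "z": -0.0227, "ax": 0, "ay": 0, "az": 0, "hand": 0.5}
    - {"x": 0, "y": -0.0131, "z": -0.0297, "ax": 0, "ay": 0, "az": 0, "hand": 0.5}
    - {"x": 0, "y": -0.0182, "z": -0.0362, "ax": 0, "ay": 0, "az": 0, "hand": 0.5}
    - {"x": 0, "y": -0.0239, "z": -0.0422, "ax": 0, "ay": 0, "az": 0, "hand": 0.5}

```text
clock: 15.47
tcp_pos: [0.539, 0.0068, 0.144]
orientation: [0.247, 0.969, -0.025, -0.003]
wrist_force: [-0.1, 1.0, -4.1]
finger_gap: 0.0502
```

Run:
```python
from h import *
s=status.get_state();p=w2c(pose()[0]);print(s['wrist_force'],p.round(1),s['finger_gap'])
im,m=shot("wrist","w17"); im,m=shot("scene","s13");zoom(im,300,150,420,270,5,"z21")
s=status.get_state();p=w2c(pose()[0]);b0=(p[0]+17,p[2]+29.6);print(b0,np.hypot(b0[0]+35,b0[1]-94))
b=[]
for be in np.linspace(80,110,6): b.append((-35-82*np.cos(np.radians(be)),94+82*np.sin(np.radians(be))))
for e in(60,50,40,30): b.append((-28+61.6*np.cos(np.radians(e)),113+61.6*np.sin(np.radians(e))))
wp(b,b0)
```

```text
[-0.09376598  0.99496229 -4.1004407 ] [-71.6  -0.9 144. ] 0.050187415512758134
(np.float64(-54.15295558148824), np.float64(173.46884261826915)) 81.7443126742998
[-49.2 174.8] [ 0.     -0.0037 -0.0035]
[-40.7 175.8] [ 0.     -0.0107 -0.0085]
[-32.1 176. ] [ 0.0001 -0.0181 -0.0127]
[-23.6 175.2] [ 0.0001 -0.026  -0.0162]
[-15.2 173.6] [ 0.0001 -0.0342 -0.0188]
[ -7.  171.1] [ 0.0001 -0.0426 -0.0205]
[  2.8 166.3] [ 0.0001 -0.0534 -0.021 ]
[ 11.6 160.2] [ 0.     -0.0641 -0.0198]
[ 19.2 152.6] [ 0.     -0.0744 -0.0168]
[ 25.3 143.8] [-0.    -0.084 -0.012]
```

View pics/w17.png

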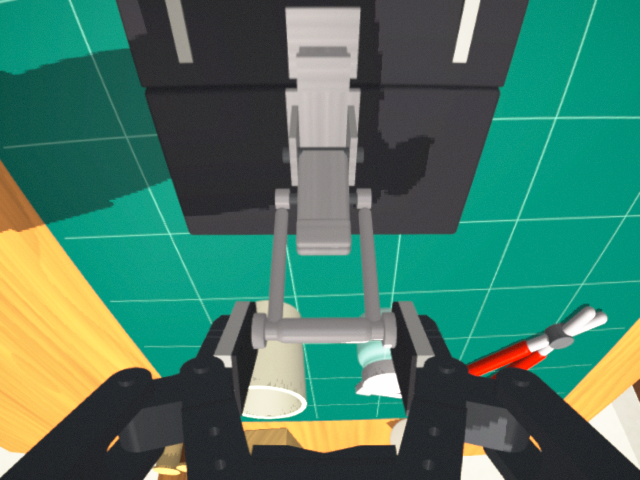

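View pics/z21.png

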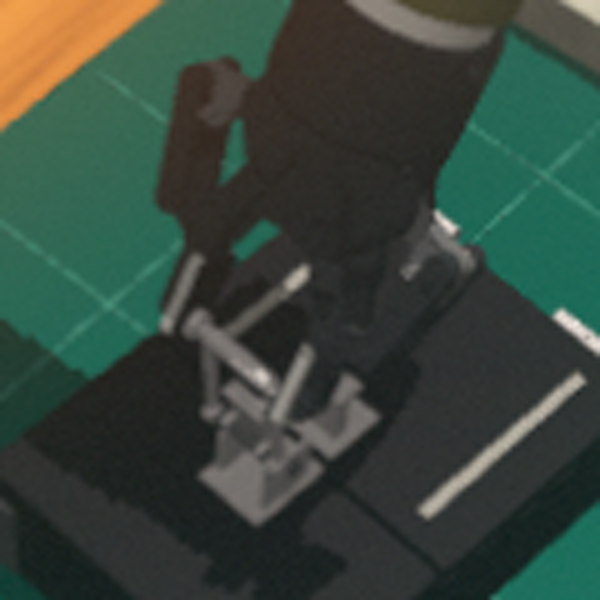

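Request:
carry_out:
  plan:
    - {"x": 0, "y": -0.0037, "z": -0.0035, "ax": 0, "ay": 0, "az": 0, "hand": 0.5}
    - {"x": 0, "y": -0.0107, "z": -0.0085, "ax": 0, "ay": 0, "az": 0, "hand": 0.5}
    - {"x": 0, "y": -0.0181, "z": -0.0127, "ax": 0, "ay": 0, "az": 0, "hand": 0.5}
    - {"x": 0, "y": -0.026, "z": -0.0162, "ax": 0, "ay": 0, "az": 0, "hand": 0.5}
    - {"x": 0, "y": -0.0342, "z": -0.0188, "ax": 0, "ay": 0, "az": 0, "hand": 0.5}
    - {"x": 0, "y": -0.0426, "z": -0.0205, "ax": 0, "ay": 0, "az": 0, "hand": 0.5}
    - {"x": 0, "y": -0.0534, "z": -0.021, "ax": 0, "ay": 0, "az": 0, "hand": 0.5}
    - {"x": 0, "y": -0.0641, "z": -0.0198, "ax": 0, "ay": 0, "az": 0, "hand": 0.5}
    - {"x": 0, "y": -0.0744, "z": -0.0168, "ax": 0, "ay": 0, "az": 0, "hand": 0.5}
    - {"x": 0, "y": -0.084, "z": -0.012, "ax": 0, "ay": 0, "az": 0, "hand": 0.5}

```text
clock: 16.4
tcp_pos: [0.5434, 0.0878, 0.1137]
orientation: [0.247, 0.969, -0.024, -0.003]
wrist_force: [-0.2, 0.5, 0.9]
finger_gap: 0.0502
```

Run:
```python
from h import *
s=status.get_state();p=w2c(pose()[0]);print(s['wrist_force'],p.round(1),s['finger_gap'])
im,m=shot("wrist","w18"); im,m=shot("scene","s14");zoom(im,300,130,440,270,5,"z22")
s=status.get_state();p=w2c(pose()[0]);b0=(p[0]+17,p[2]+29.6);print(b0)
b=[]
for e in(20,10,0,-10,-18,-24.): b.append((-28+61.6*np.cos(np.radians(e)),113+61.6*np.sin(np.radians(e))))
b+=[(22,87),(16,87),(11,87)]
wp(b,b0)
```

```text
[-0.17894929  0.455749    0.86998312] [  9.6  -1.1 113.7] 0.05021191340124226
(np.float64(26.736131148956503), np.float64(142.08435949020975))
[ 29.9 134.1] [-0.     -0.0066  0.0055]
[ 32.7 123.7] [-0.0001 -0.014   0.0133]
[ 33.6 113. ] [-0.0001 -0.0199  0.0223]
[ 32.7 102.3] [-0.0002 -0.0242  0.0321]
[30.6 94. ] [-0.0003 -0.0264  0.0404]
[28.3 87.9] [-0.0003 -0.0273  0.0468]
[22 87] [-0.0003 -0.0222  0.0506]
[16 87] [-0.0003 -0.0169  0.0535]
[11 87] [-0.0004 -0.0125  0.0559]
```

View pics/w18.png

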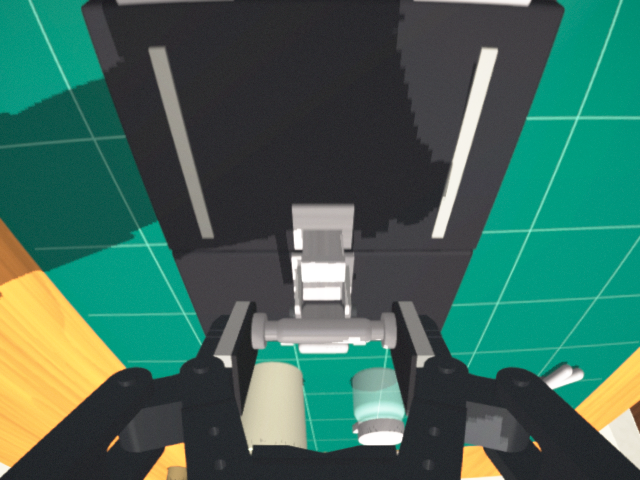

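View pics/z22.png

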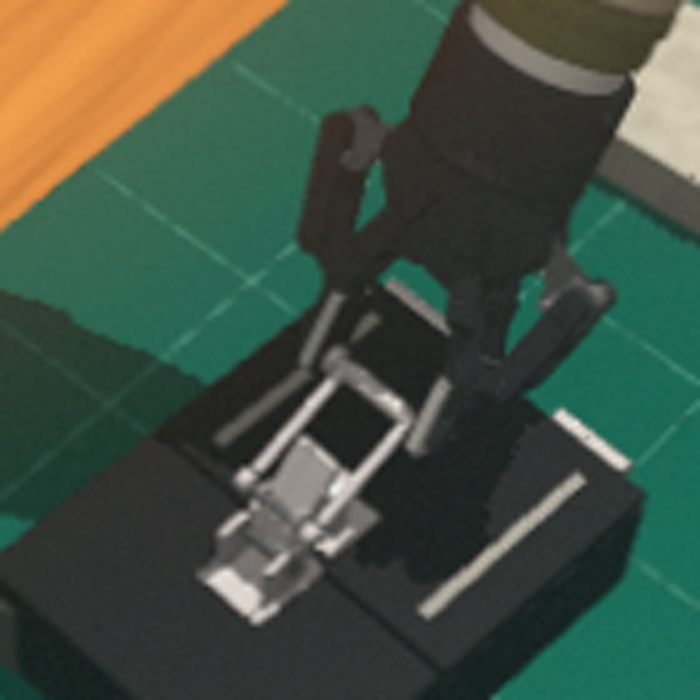

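Request:
carry_out:
  plan:
    - {"x": 0, "y": -0.0066, "z": 0.0055, "ax": 0, "ay": 0, "az": 0, "hand": 0.5}
    - {"x": 0, "y": -0.014, "z": 0.0133, "ax": 0, "ay": 0, "az": 0, "hand": 0.5}
    - {"x": 0, "y": -0.0199, "z": 0.0223, "ax": 0, "ay": 0, "az": 0, "hand": 0.5}
    - {"x": 0, "y": -0.0242, "z": 0.0321, "ax": 0, "ay": 0, "az": 0, "hand": 0.5}
    - {"x": 0, "y": -0.0264, "z": 0.0404, "ax": 0, "ay": 0, "az": 0, "hand": 0.5}
    - {"x": 0, "y": -0.0273, "z": 0.0468, "ax": 0, "ay": 0, "az": 0, "hand": 0.5}
    - {"x": 0, "y": -0.0273, "z": 0.0468, "ax": 0, "ay": 0, "az": 0, "hand": 0.5}

```text
clock: 17.08
tcp_pos: [0.5432, 0.0887, 0.0567]
orientation: [0.247, 0.969, -0.024, -0.004]
wrist_force: [0.8, 0.7, -1.1]
finger_gap: 0.0505
```

Run:
```python
from h import *
s=status.get_state();p=w2c(pose()[0]);print(s['wrist_force'],p.round(1),s['finger_gap'])
im,m=shot("wrist","w19"); im2,m2=shot("scene","s15");zoom(im2,300,130,440,270,5,"z23")
for n,q in(("lip",[12.5,0,99]),("seat",[10,0,88]),("bar",[p[0]+17,-1,p[2]+29.6])): print(n,proj(m,c2w(q)).round(),((proj(m2,c2w(q))-[300,130])*5).round())
p=w2c(pose()[0]);b0=(p[0]+17,p[2]+29.6);print(b0)
wp([(22,87),(16,87),(11,87),(10,88)],b0)
```

```text
[ 0.78088323  0.74508378 -1.10406769] [10.4 -0.9 56.7] 0.05051399805881759
lip [325. 385.] [338. 467.]
seat [324. 360.] [332. 486.]
bar [327. 333.] [362. 466.]
(np.float64(28.042022244922705), np.float64(87.61827842086254))
[22 87] [-0.      0.005   0.0034]
[16 87] [-0.      0.0103  0.0063]
[11 87] [-0.0001  0.0147  0.0087]
[10 88] [-0.      0.016   0.0083]
```

View pics/w19.png

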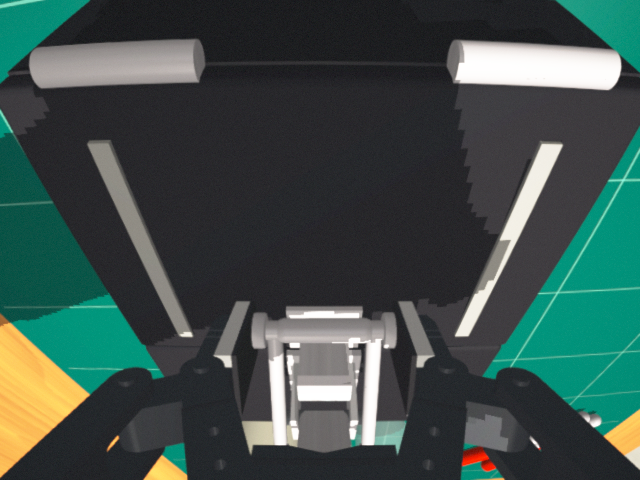

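View pics/z23.png

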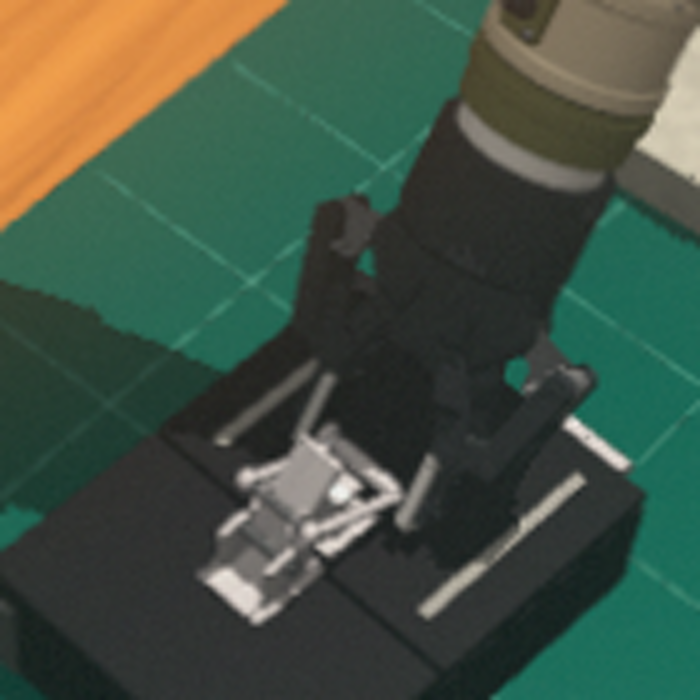

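Request:
carry_out:
  plan:
    - {"x": 0, "y": 0.0025, "z": 0.0018, "ax": 0, "ay": 0, "az": 0, "hand": 0.5}
    - {"x": 0, "y": 0.005, "z": 0.0034, "ax": 0, "ay": 0, "az": 0, "hand": 0.5}
    - {"x": 0, "y": 0.0077, "z": 0.0049, "ax": 0, "ay": 0, "az": 0, "hand": 0.5}
    - {"x": 0, "y": 0.0103, "z": 0.0063, "ax": 0, "ay": 0, "az": 0, "hand": 0.5}
    - {"x": 0, "y": 0.0125, "z": 0.0075, "ax": 0, "ay": 0, "az": 0, "hand": 0.5}
    - {"x": 0, "y": 0.0147, "z": 0.0087, "ax": 0, "ay": 0, "az": 0, "hand": 0.5}
    - {"x": 0, "y": 0.0147, "z": 0.0087, "ax": 0, "ay": 0, "az": 0, "hand": 0.5}

```text
clock: 17.77
tcp_pos: [0.5426, 0.0729, 0.0574]
orientation: [0.246, 0.969, -0.024, -0.003]
wrist_force: [-0.7, 5.3, -2.7]
finger_gap: 0.0505
```

Run:
```python
from h import *
s=status.get_state();p=w2c(pose()[0]);print(RC.inv().apply(s['wrist_force']),p.round(1),s['finger_gap'])
im,m=shot("wrist","w20"); im2,m2=shot("scene","s16");zoom(im2,300,150,420,270,6,"z24")
p=w2c(pose()[0]);b0=(p[0]+17,p[2]+29.6);print(b0)
wp([(9,88)],b0)
```

```text
[ 5.28328196  1.0107637  -2.70139473] [-5.4 -1.1 57.4] 0.050457467530239226
(np.float64(11.561454881141035), np.float64(87.1111289106793))
[ 9 88] [-0.      0.0027  0.0004]
```

View pics/w20.png

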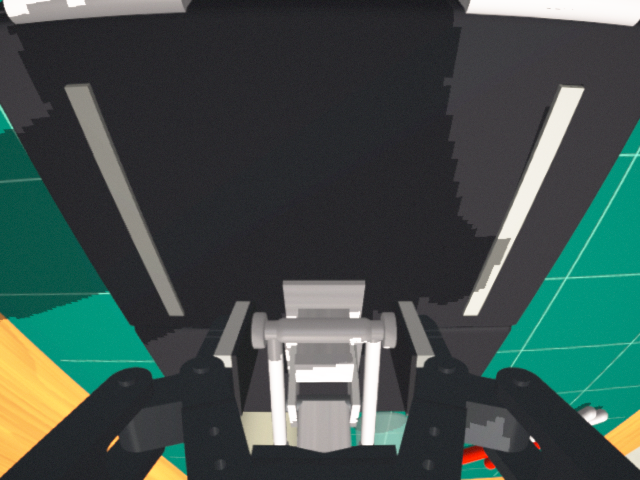

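View pics/z24.png

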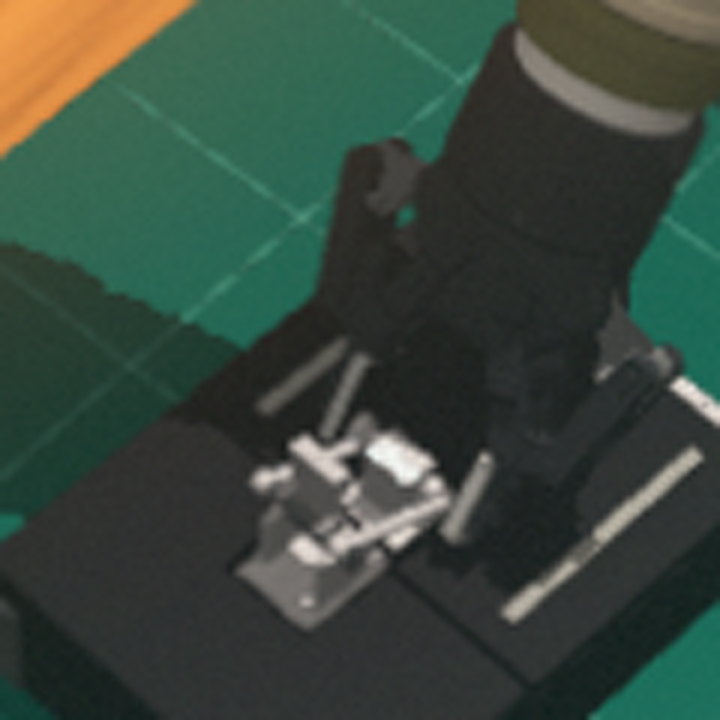

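Request:
carry_out:
  plan:
    - {"x": 0, "y": 0, "z": 0, "ax": 0, "ay": 0, "az": 0, "hand": 0.65}
    - {"x": 0, "y": 0, "z": 0, "ax": 0, "ay": 0, "az": 0, "hand": 0.8}
    - {"x": 0, "y": 0, "z": 0, "ax": 0, "ay": 0, "az": 0, "hand": 0.9}
    - {"x": 0, "y": 0, "z": -0.02, "ax": 0, "ay": 0, "az": 0, "hand": 0.9}
    - {"x": 0, "y": 0, "z": -0.05, "ax": 0, "ay": 0, "az": 0, "hand": 0.9}
    - {"x": 0, "y": 0, "z": -0.08, "ax": 0, "ay": 0, "az": 0, "hand": 0.9}
    - {"x": 0, "y": 0, "z": -0.08, "ax": 0, "ay": 0, "az": 0, "hand": 0.9}

```text
clock: 18.45
tcp_pos: [0.5472, 0.113, 0.1331]
orientation: [0.245, 0.969, -0.024, 0.001]
wrist_force: [1.4, -0.0, -0.4]
finger_gap: 0.0767
```

Run:
```python
from h import *
s=status.get_state();p=w2c(pose()[0]);print(s['wrist_force'],p.round(1),s['finger_gap'],s['joint_pos'].round(2))
im,m=shot("wrist","w21"); im2,m2=shot("scene","s17");zoom(im2,310,170,410,270,7,"z25")
im3,m3=shot("top","t1");zoom(im3,230,150,350,270,5,"z26")
```

```text
[ 1.38378476 -0.00892984 -0.37210356] [ 34.9  -3.6 133.1] 0.07671279151412383 [ 0.32  0.48  0.01  1.28 -0.46  1.98]
```

View pics/w21.png

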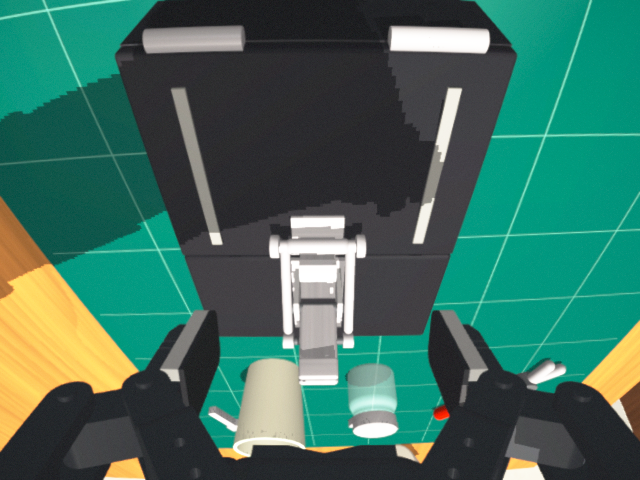

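View pics/z25.png

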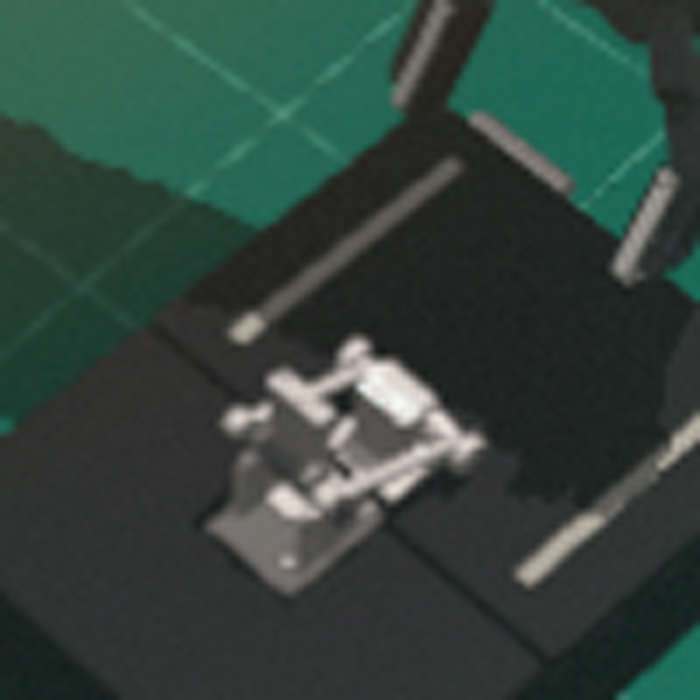

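Run:
```python
from h import *
W=np.load("pics/w21.npy",allow_pickle=True).item();S=np.load("pics/s17.npy",allow_pickle=True).item()
for n,u,v in(("tip top face",319,363),("tip end",319,383)):
    o,d=ray(W,u,v);oc=w2c(o);dc=RC.inv().apply(d);t=-oc[1]/dc[1];print(n,(oc+dc*t).round(1))
for y,uw,us in((25,(275,247),(355,350)),(-25,(361,247),(470,440))):
    x,r=tri([(W,*uw),(S,310+us[0]/7,170+us[1]/7)]);print("bar",w2c(x).round(1),np.round(np.array(r)*1000,1))
s=status.get_state();print(s['qvel'].round(3))
go(c2w([-10,-.5,165]),grip(0));go(c2w([-10,-.5,112]),grip(0))
```

```text
tip top face [-340.4    0.   -18.2]
tip end [-223.9    0.    60.9]
bar [14.5 22.1 88. ] [1.1 1.1]
bar [ 15.1 -24.4  88.8] [1.2 1.2]
[-0.009  0.015 -0.034 -0.002  0.004 -0.   ]
shift [-0.0003  0.0551 -0.0122] turn [ 0.4974 -0.0067  0.0017]
shift [-0.0006  0.0298  0.0344] turn [ 0.4974 -0.0067  0.0017]
```

View pics/z26.png

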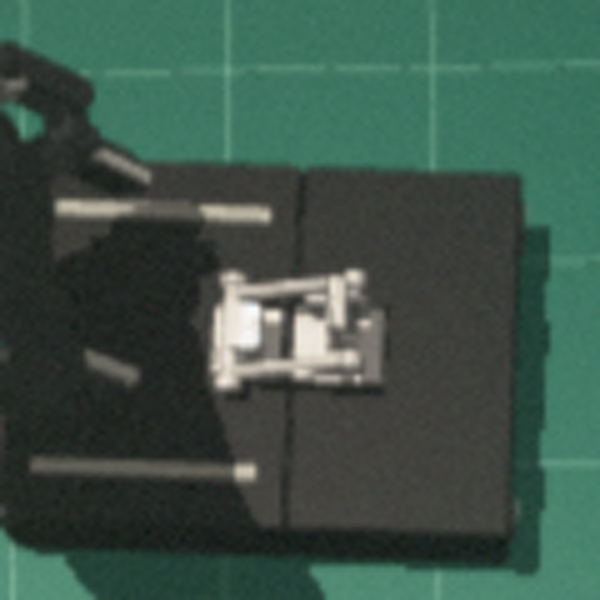

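Run:
```python
from h import *
im,m=shot("wrist","w22");im,m=shot("wrist","w22"); print(status.get_state()['qvel'].round(4),w2c(pose()[0]))
zoom(im,230,180,410,400,3.3,"z27")
im2,m2=shot("scene","s18");zoom(im2,335,205,395,265,12,"z28")
for q in([10,25,88],[10,-25,88],[14.5,25,88],[14.5,-25,88],[12.5,10,99],[12.5,-10,99],[-1.5,10,99],[-1.5,-10,99]): print(q,((proj(m,c2w(q))-[230,180])*3.3).round(),((proj(m2,c2w(q))-[335,205])*12).round())
```

```text
[-0.0012  0.005  -0.0051  0.0013  0.001   0.0005] [3.19614057e+01 6.40979017e-02 1.26869287e+02]
[10, 25, 88] [158. 252.] [274. 181.]
[10, -25, 88] [467. 252.] [482. 352.]
[14.5, 25, 88] [156. 233.] [292. 166.]
[14.5, -25, 88] [470. 233.] [499. 337.]
[12.5, 10, 99] [249. 296.] [350. 187.]
[12.5, -10, 99] [378. 295.] [433. 256.]
[-1.5, 10, 99] [251. 349.] [294. 233.]
[-1.5, -10, 99] [374. 349.] [377. 303.]
```

View pics/z27.png

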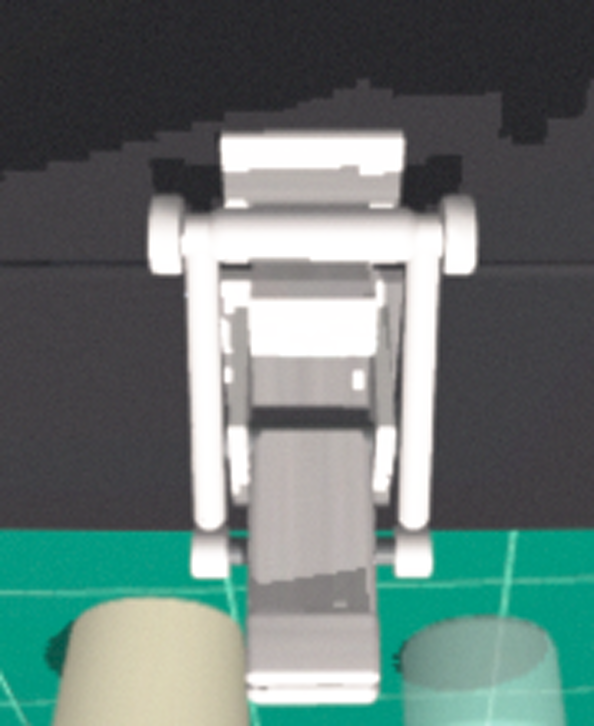

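View pics/z28.png

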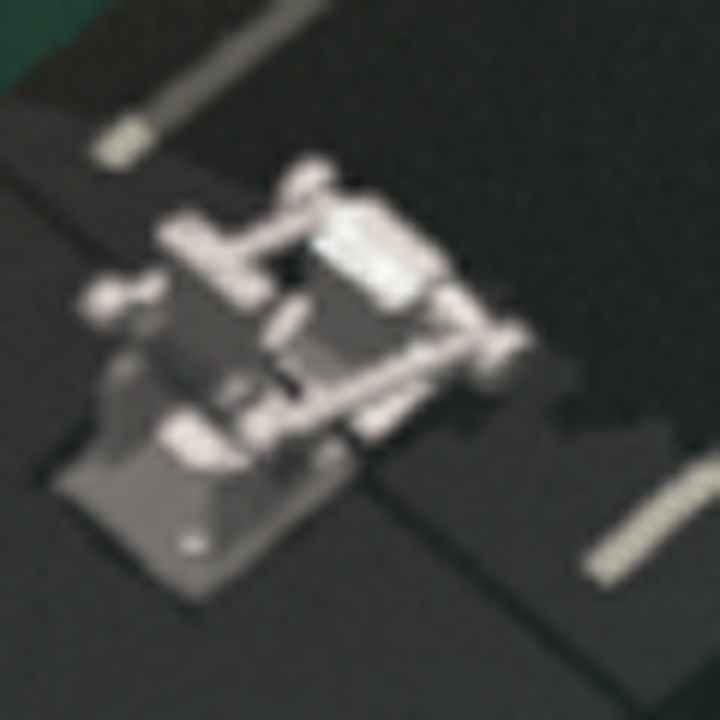

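Run:
```python
from h import *
go(c2w([-2.5,-1,58.4]),grip(.5))
```

```text
shift [ 0.0009 -0.0025  0.0765] turn [-0.0018 -0.0038  0.0006]
```

Request:
carry_out:
  plan:
    - {"x": 0.0005, "y": -0.002, "z": 0.025, "ax": 0, "ay": 0, "az": 0, "hand": 0.85}
    - {"x": 0.0005, "y": -0.002, "z": 0.05, "ax": 0, "ay": 0, "az": 0, "hand": 0.8}
    - {"x": 0.0005, "y": -0.002, "z": 0.07, "ax": 0, "ay": 0, "az": 0, "hand": 0.75}
    - {"x": 0.0005, "y": -0.002, "z": 0.076, "ax": 0, "ay": 0, "az": 0, "hand": 0.7}
    - {"x": 0.0005, "y": -0.002, "z": 0.076, "ax": 0, "ay": 0, "az": 0, "hand": 0.65}
    - {"x": 0.0005, "y": -0.002, "z": 0.076, "ax": 0, "ay": 0, "az": 0, "hand": 0.65}
    - {"x": 0.0005, "y": -0.002, "z": 0.076, "ax": 0, "ay": 0, "az": 0, "hand": 0.5}
    - {"x": 0.0005, "y": -0.002, "z": 0.076, "ax": 0, "ay": 0, "az": 0, "hand": 0.5}
    - {"x": 0.0005, "y": -0.002, "z": 0.076, "ax": 0, "ay": 0, "az": 0, "hand": 0.5}
    - {"x": 0.0005, "y": -0.002, "z": 0.076, "ax": 0, "ay": 0, "az": 0, "hand": 0.5}
  squeeze: 60

```text
clock: 19.58
tcp_pos: [0.5427, 0.076, 0.0598]
orientation: [0.246, 0.969, -0.024, -0.004]
wrist_force: [-0.5, -0.8, 0.1]
finger_gap: 0.05
```

Run:
```python
from h import *
im,m=shot("wrist","w23");s=status.get_state(); print(w2c(pose()[0]),s['finger_gap'],RC.inv().apply(s['wrist_force']))
zoom(im,200,240,450,430,3,"z29")
for q in([10,25,88],[14.5,25,88],[14.5,-25,88],[12.5,10,99],[12.5,-10,99]): print(q,((proj(m,c2w(q))-[200,240])*3).round())
p=w2c(pose()[0]);wp([(-4,0),(-6,0)],(0,0))
```

```text
[-2.330426   -1.00910039 59.65516371] 0.049919596864428206 [-0.36838566  1.12026385  0.52131505]
[10, 25, 88] [168. 289.]
[14.5, 25, 88] [163. 270.]
[14.5, -25, 88] [582. 269.]
[12.5, 10, 99] [286. 363.]
[12.5, -10, 99] [460. 363.]
[-4  0] [-0.      0.0035  0.0019]
[-6  0] [-0.      0.0053  0.0029]
```

View pics/z29.png

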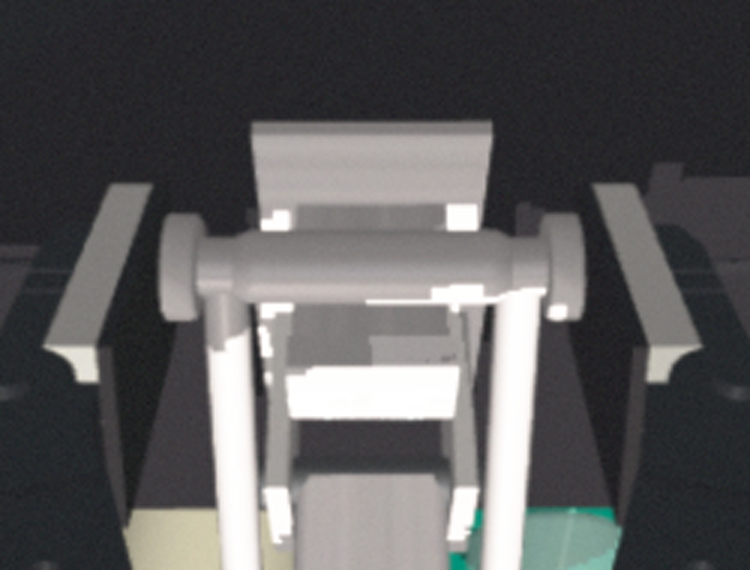

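Request:
carry_out:
  plan:
    - {"x": 0, "y": 0.0018, "z": 0.001, "ax": 0, "ay": 0, "az": 0, "hand": 0.5}
    - {"x": 0, "y": 0.0035, "z": 0.002, "ax": 0, "ay": 0, "az": 0, "hand": 0.5}
    - {"x": 0, "y": 0.0053, "z": 0.0032, "ax": 0, "ay": 0, "az": 0, "hand": 0.5}
    - {"x": 0, "y": 0.0062, "z": 0.0036, "ax": 0, "ay": 0, "az": 0, "hand": 0.5}
    - {"x": 0, "y": 0.0062, "z": 0.0036, "ax": 0, "ay": 0, "az": 0, "hand": 0.5}

```text
clock: 20.05
tcp_pos: [0.5427, 0.073, 0.059]
orientation: [0.242, 0.97, -0.023, -0.003]
wrist_force: [-2.7, 17.4, 1.4]
finger_gap: 0.0498
```

Run:
```python
from h import *
im,m=shot("wrist","w24");s=status.get_state(); print(w2c(pose()[0]),s['finger_gap'],RC.inv().apply(s['wrist_force']))
zoom(im,200,240,450,430,3,"z30")
for q in([10,25,88],[14.5,25,88],[10,25,86],[12.5,10,99]): print(q,((proj(m,c2w(q))-[200,240])*3).round())
wp([(-3,0)],(0,0))
```

```text
[-5.22909635 -1.15750567 59.00241521] 0.04980719844128189 [15.56671938  2.91218356  1.20253329]
[10, 25, 88] [164. 280.]
[14.5, 25, 88] [159. 260.]
[10, 25, 86] [165. 265.]
[12.5, 10, 99] [284. 355.]
[-3  0] [-0.      0.0026  0.0014]
```

View pics/z30.png

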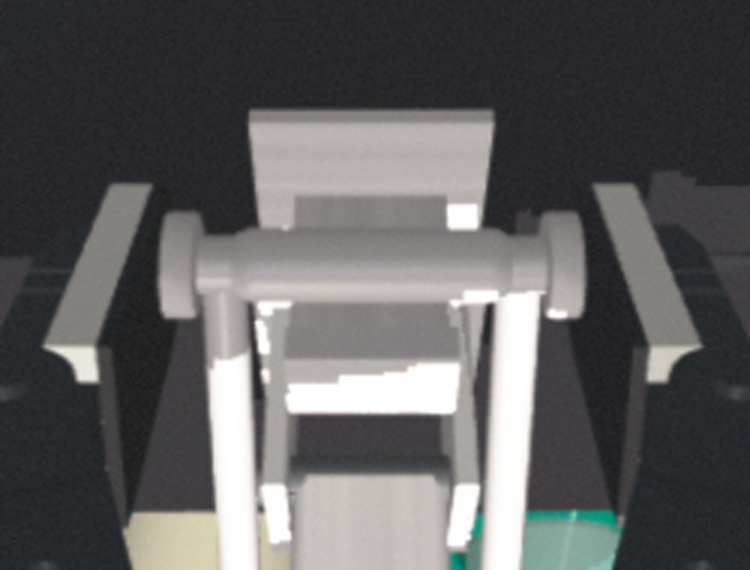

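Run:
```python
from h import *
im2,m2=shot("scene","s19");zoom(im2,335,205,395,265,12,"z31")
for q in([10,25,88],[10,-25,88],[10,25,86],[10,-25,86],[14,25,88],[14,-25,88],[12.5,-10,99],[5,20,73],[-1.5,10,99]): print(q,((proj(m2,c2w(q))-[335,205])*12).round())
```

```text
[10, 25, 88] [274. 181.]
[10, -25, 88] [482. 352.]
[10, 25, 86] [273. 187.]
[10, -25, 86] [481. 359.]
[14, 25, 88] [290. 168.]
[14, -25, 88] [497. 339.]
[12.5, -10, 99] [433. 256.]
[5, 20, 73] [270. 262.]
[-1.5, 10, 99] [294. 233.]
```

View pics/z31.png

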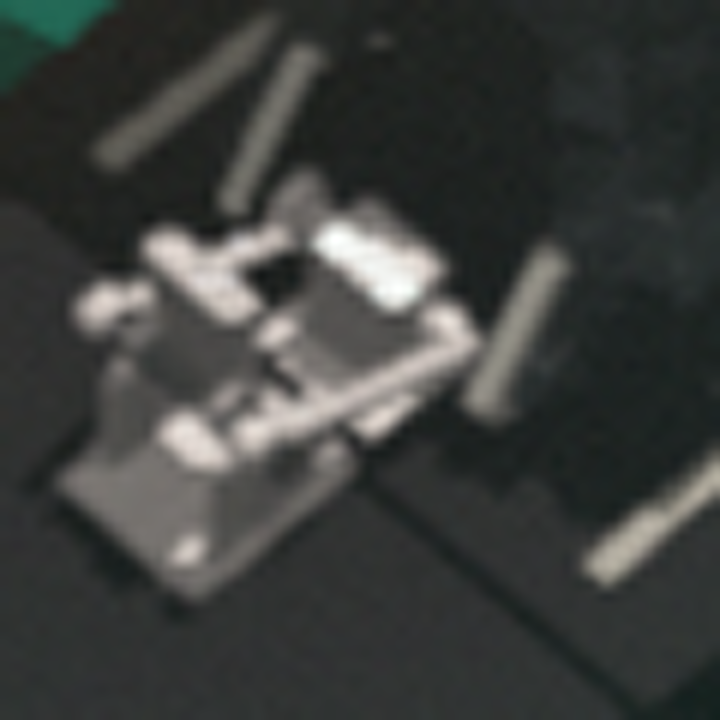

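Run:
```python
from h import *
m2=np.load("pics/s19.npy",allow_pickle=True).item()
for L in(1.15,1.25,1.35,1.45,1.6):
    d=np.array([-np.cos(L),np.sin(L)]);n=np.array([np.sin(L),np.cos(L)]);pv=np.array([-35,94])
    out=[]
    for a,b in((46,4),(19.1,-5.9)):
        q=pv+a*d+b*n; out.append([q.round(1).tolist(),[((proj(m2,c2w([q[0],y,q[1]]))-[335,205])*12).round().tolist() for y in((11,-11) if a>40 else (20,-20))]])
    q=pv+19.1*d-5.9*n; print(L,out,"bar@z88,86:",[round(q[0]+np.sqrt(61.6**2-(q[1]-z)**2),1) for z in(88,86)])
```

```text
1.15 [[[-50.1, 137.6], [[99.0, 264.0], [194.0, 345.0]]], [[-48.2, 109.0], [[63.0, 321.0], [232.0, 465.0]]]] bar@z88,86: [np.float64(9.7), np.float64(8.9)]
1.25 [[[-45.7, 138.9], [[118.0, 245.0], [213.0, 325.0]]], [[-46.6, 110.3], [[70.0, 312.0], [239.0, 456.0]]]] bar@z88,86: [np.float64(10.8), np.float64(10.0)]
1.35 [[[-41.2, 139.8], [[138.0, 226.0], [233.0, 306.0]]], [[-44.9, 111.3], [[77.0, 303.0], [247.0, 446.0]]]] bar@z88,86: [np.float64(12.1), np.float64(11.2)]
1.45 [[[-36.6, 140.1], [[157.0, 209.0], [253.0, 289.0]]], [[-43.2, 112.2], [[85.0, 294.0], [254.0, 437.0]]]] bar@z88,86: [np.float64(13.5), np.float64(12.6)]
1.6 [[[-29.7, 139.9], [[186.0, 186.0], [282.0, 266.0]]], [[-40.3, 113.3], [[97.0, 281.0], [267.0, 424.0]]]] bar@z88,86: [np.float64(15.8), np.float64(14.9)]
```

Request:
carry_out:
  plan:
    - {"x": 0, "y": 0.001, "z": 0.001, "ax": 0, "ay": 0, "az": 0, "hand": 0.62}
    - {"x": 0, "y": 0.001, "z": 0.001, "ax": 0, "ay": 0, "az": 0, "hand": 0.7}
    - {"x": 0, "y": 0, "z": 0, "ax": 0, "ay": 0, "az": 0, "hand": 0.8}
    - {"x": 0, "y": 0, "z": 0, "ax": 0, "ay": 0, "az": 0, "hand": 0.9}
    - {"x": 0, "y": 0, "z": -0.01, "ax": 0, "ay": 0, "az": 0, "hand": 0.9}
    - {"x": 0, "y": 0, "z": -0.04, "ax": 0, "ay": 0, "az": 0, "hand": 0.9}
    - {"x": 0, "y": 0, "z": -0.07, "ax": 0, "ay": 0, "az": 0, "hand": 0.9}
    - {"x": 0, "y": 0, "z": -0.08, "ax": 0, "ay": 0, "az": 0, "hand": 0.9}
    - {"x": 0, "y": 0, "z": -0.08, "ax": 0, "ay": 0, "az": 0, "hand": 0.9}
    - {"x": 0, "y": 0, "z": -0.08, "ax": 0, "ay": 0, "az": 0, "hand": 0.9}

```text
clock: 20.98
tcp_pos: [0.5445, 0.1105, 0.1298]
orientation: [0.242, 0.97, -0.023, -0.003]
wrist_force: [-0.0, -0.3, -0.1]
finger_gap: 0.0771
```

Run:
```python
from h import *
im,m=shot("wrist","w25"); print(status.get_state()['qvel'].round(4),w2c(pose()[0]))
zoom(im,230,180,410,400,3.3,"z32")
im2,m2=shot("scene","s20");zoom(im2,335,205,395,265,12,"z33")
for q in([10,25,88],[10,25,86],[12,25,88],[14.5,25,88],[12.5,10,99],[12.5,10,95],[-1.5,10,99]): print(q,((proj(m,c2w(q))-[230,180])*3.3).round(),((proj(m2,c2w(q))-[335,205])*12).round())
go(c2w([-10,-.5,165]),grip(0));go(c2w([-10,-.5,112]),grip(0))
```

```text
[-0.0076  0.0108 -0.0203 -0.0001  0.0007  0.0013] [ 31.85004054  -0.33107592 128.86337569]
[10, 25, 88] [154. 243.] [274. 181.]
[10, 25, 86] [155. 234.] [273. 187.]
[12, 25, 88] [153. 235.] [282. 174.]
[14.5, 25, 88] [152. 224.] [292. 166.]
[12.5, 10, 99] [244. 285.] [350. 187.]
[12.5, 10, 95] [245. 266.] [348. 201.]
[-1.5, 10, 99] [246. 340.] [294. 233.]
shift [ 0.0005  0.0539 -0.0127] turn [ 0.4904 -0.0038  0.0034]
shift [0.0004 0.029  0.0341] turn [ 0.4904 -0.0038  0.0034]
```

View pics/z32.png

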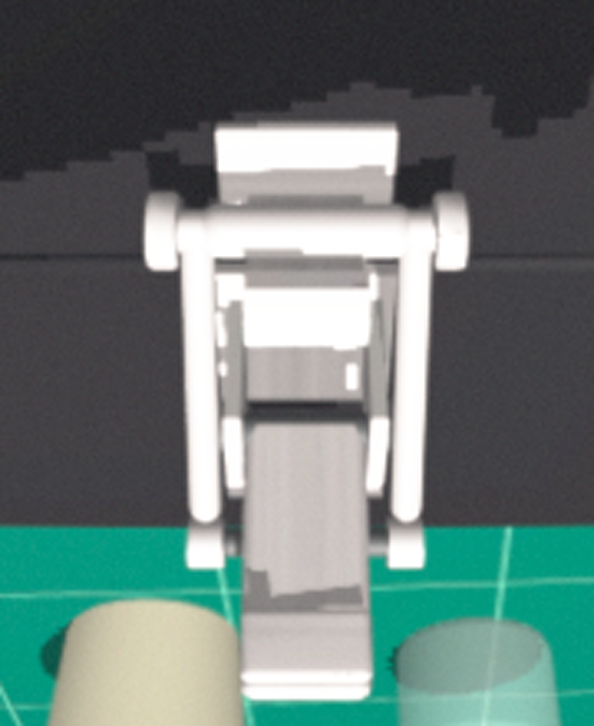

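View pics/z33.png

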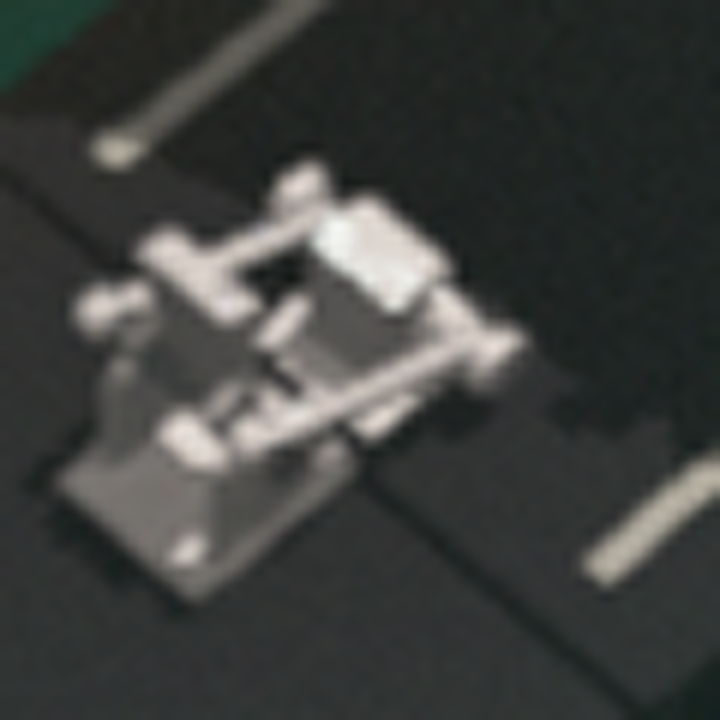

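Request:
carry_out:
  plan:
    - {"x": 0, "y": 0.01, "z": -0.02, "ax": 0.49, "ay": -0.004, "az": 0, "hand": 0.5}
    - {"x": 0, "y": 0.03, "z": -0.025, "ax": 0.49, "ay": -0.004, "az": 0, "hand": 0}
    - {"x": 0, "y": 0.054, "z": -0.013, "ax": 0.49, "ay": -0.004, "az": 0, "hand": 0}
    - {"x": 0, "y": 0.054, "z": -0.013, "ax": 0.49, "ay": -0.004, "az": 0, "hand": 0}
    - {"x": 0, "y": 0.054, "z": -0.013, "ax": 0.49, "ay": -0.004, "az": 0, "hand": 0}
    - {"x": 0, "y": 0.054, "z": -0.013, "ax": 0.49, "ay": -0.004, "az": 0, "hand": 0}
    - {"x": 0, "y": 0.054, "z": -0.013, "ax": 0.49, "ay": -0.004, "az": 0, "hand": 0}

```text
clock: 21.67
tcp_pos: [0.5404, 0.0679, 0.1642]
orientation: [0.001, 1.0, -0.024, -0.002]
wrist_force: [-0.8, 0.8, -1.0]
finger_gap: -0.0
```

Run:
```python
from h import *
im,m=shot("wrist","w26"); s=status.get_state();print(s['finger_gap'],w2c(pose()[0]),s['wrist_force'])
go(c2w([-10,-.5,106]),grip(0))
```

```text
9.961782693896608e-05 [ -9.56827119   0.79235394 164.18420033] [-0.95965375 -0.53549356  0.43442989]
shift [0.0015 0.0003 0.0582] turn [0.0016 0.0033 0.0039]
```

View pics/w26.png

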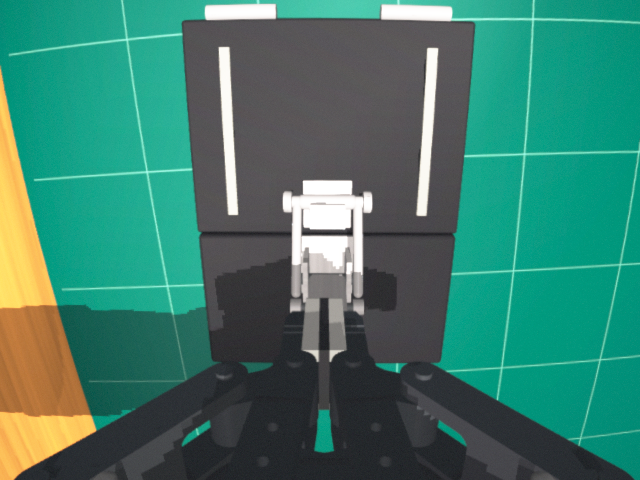

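Request:
carry_out:
  plan:
    - {"x": 0.0015, "y": 0.0, "z": 0.02, "ax": 0, "ay": 0.003, "az": 0.004, "hand": 0}
    - {"x": 0.0015, "y": 0.0, "z": 0.04, "ax": 0, "ay": 0.003, "az": 0.004, "hand": 0}
    - {"x": 0.0015, "y": 0.0, "z": 0.056, "ax": 0, "ay": 0.003, "az": 0.004, "hand": 0}
    - {"x": 0.0015, "y": 0.0, "z": 0.056, "ax": 0, "ay": 0.003, "az": 0.004, "hand": 0}
    - {"x": 0.0015, "y": 0.009, "z": 0.056, "ax": 0, "ay": 0.003, "az": 0.004, "hand": 0}
    - {"x": 0.0015, "y": 0.018, "z": 0.056, "ax": 0, "ay": 0.003, "az": 0.004, "hand": 0}
    - {"x": 0.0015, "y": 0.023, "z": 0.057, "ax": 0, "ay": 0.003, "az": 0.004, "hand": 0}
    - {"x": 0.0015, "y": 0.028, "z": 0.0585, "ax": 0, "ay": 0.003, "az": 0.004, "hand": 0}
    - {"x": 0.0015, "y": 0.033, "z": 0.061, "ax": 0, "ay": 0.003, "az": 0.004, "hand": 0}
    - {"x": 0.0015, "y": 0.0375, "z": 0.064, "ax": 0, "ay": 0.003, "az": 0.004, "hand": 0}
    - {"x": 0.0015, "y": 0.0375, "z": 0.064, "ax": 0, "ay": 0.003, "az": 0.004, "hand": 0}

```text
clock: 22.63
tcp_pos: [0.5405, 0.0298, 0.1005]
orientation: [0.001, 1.0, -0.026, 0.0]
wrist_force: [0.2, 0.1, 0.2]
finger_gap: 0.0
```

Run:
```python
from h import *
im,m=shot("wrist","w27"); s=status.get_state();p=w2c(pose()[0]);print(p,RC.inv().apply(s['wrist_force']))
im2,m2=shot("scene","s21");zoom(im2,320,190,410,280,8,"z34")
wp([(-47.3,100.2),(-51,96.5),(-54.6,92),(-56.5,89),(-58,85.5),(-59,82),(-60,78.5),(-60,75)],(p[0],p[2]))
```

```text
[-48.13501199  -1.00010091 100.34354288] [0.10891057 0.37014793 0.13018894]
[-47.3 100.2] [-0.     -0.0008  0.0001]
[-51.   96.5] [0.     0.0029 0.0038]
[-54.6  92. ] [0.     0.0064 0.0084]
[-56.5  89. ] [0.     0.0083 0.0114]
[-58.   85.5] [0.     0.0098 0.0149]
[-59  82] [0.     0.0108 0.0184]
[-60.   78.5] [0.     0.0118 0.0219]
[-60  75] [0.     0.0118 0.0254]
```

View pics/w27.png

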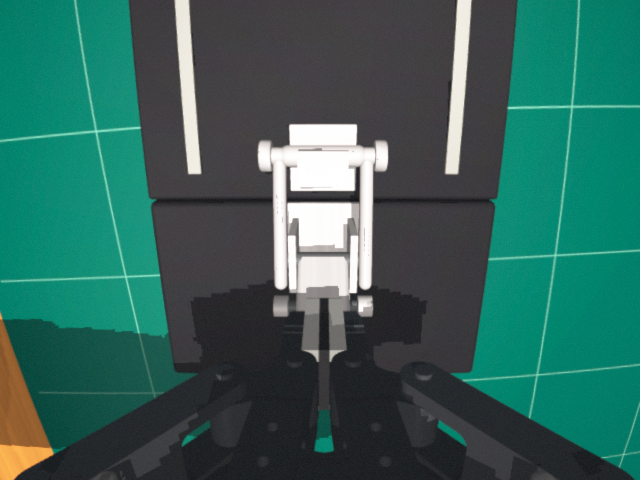

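View pics/z34.png

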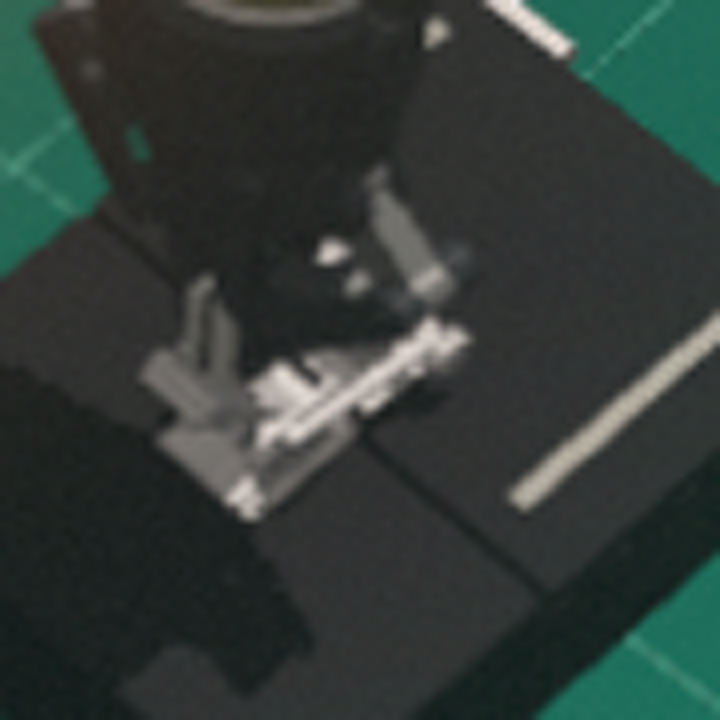

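Request:
carry_out:
  plan:
    - {"x": 0, "y": 0.0029, "z": 0.0038, "ax": 0, "ay": 0, "az": 0, "hand": 0}
    - {"x": 0, "y": 0.0064, "z": 0.0084, "ax": 0, "ay": 0, "az": 0, "hand": 0}
    - {"x": 0, "y": 0.0083, "z": 0.0114, "ax": 0, "ay": 0, "az": 0, "hand": 0}
    - {"x": 0, "y": 0.0098, "z": 0.0149, "ax": 0, "ay": 0, "az": 0, "hand": 0}
    - {"x": 0, "y": 0.0108, "z": 0.0184, "ax": 0, "ay": 0, "az": 0, "hand": 0}
    - {"x": 0, "y": 0.0118, "z": 0.0215, "ax": 0, "ay": 0, "az": 0, "hand": 0}
    - {"x": 0, "y": 0.0118, "z": 0.0215, "ax": 0, "ay": 0, "az": 0, "hand": 0}

```text
clock: 23.32
tcp_pos: [0.5387, 0.0186, 0.0775]
orientation: [0.001, 1.0, -0.026, -0.001]
wrist_force: [0.3, -0.2, -0.0]
finger_gap: -0.0002
```

Run:
```python
from h import *
im,m=shot("wrist","w28"); s=status.get_state();p=w2c(pose()[0]);print(p,RC.inv().apply(s['wrist_force']))
im2,m2=shot("scene","s22");zoom(im2,320,190,410,280,8,"z35")
```

```text
[-5.97648321e+01 -7.10495995e-02  7.78932482e+01] [-0.22258587  1.08853111  0.4445276 ]
```

View pics/w28.png

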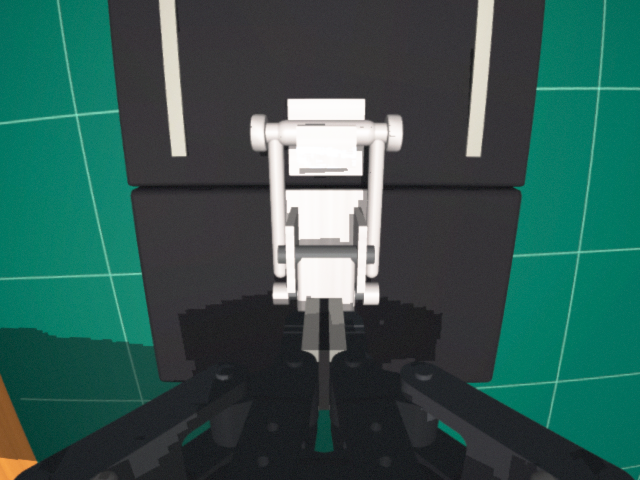

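View pics/z35.png

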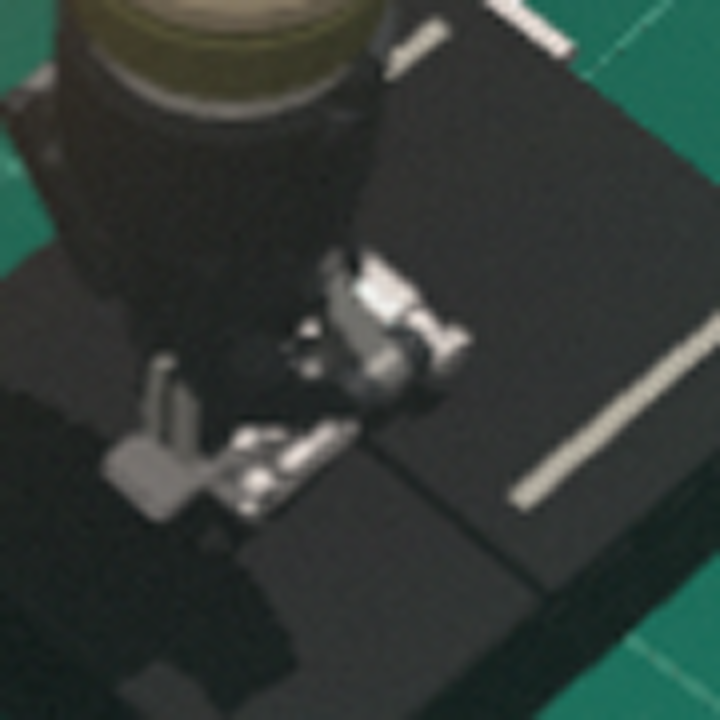

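Request:
carry_out:
  plan:
    - {"x": 0, "y": 0.002, "z": 0.003, "ax": 0, "ay": 0, "az": 0, "hand": 0}
    - {"x": 0, "y": 0.003, "z": 0.005, "ax": 0, "ay": 0, "az": 0, "hand": 0}
    - {"x": 0, "y": 0.003, "z": 0.005, "ax": 0, "ay": 0, "az": 0, "hand": 0}

```text
clock: 23.67
tcp_pos: [0.5398, 0.0176, 0.0766]
orientation: [-0.001, 1.0, -0.025, 0.001]
wrist_force: [-6.2, 7.8, 21.8]
finger_gap: 0.0002
```

Request:
carry_out:
  plan:
    - {"x": 0, "y": 0, "z": -0.01, "ax": 0, "ay": 0, "az": 0, "hand": 0}
    - {"x": 0, "y": 0, "z": -0.04, "ax": 0, "ay": 0, "az": 0, "hand": 0}
    - {"x": 0, "y": 0, "z": -0.08, "ax": 0, "ay": 0, "az": 0, "hand": 0}
    - {"x": 0, "y": 0, "z": -0.12, "ax": 0, "ay": 0, "az": 0, "hand": 0}
    - {"x": 0, "y": -0.02, "z": -0.15, "ax": 0, "ay": 0, "az": 0, "hand": 0}
    - {"x": 0, "y": -0.03, "z": -0.17, "ax": 0, "ay": 0, "az": 0, "hand": 0}
    - {"x": 0, "y": -0.03, "z": -0.17, "ax": 0, "ay": 0, "az": 0, "hand": 0}
    - {"x": 0, "y": -0.03, "z": -0.17, "ax": 0, "ay": 0, "az": 0, "hand": 0}

```text
clock: 24.33
tcp_pos: [0.5418, 0.0477, 0.2479]
orientation: [-0.001, 1.0, -0.025, 0.003]
wrist_force: [0.2, 0.5, -0.1]
finger_gap: 0.0002
```

Run:
```python
from h import *
im,m=shot("wrist","w29");zoom(im,220,60,430,320,2.3,"z36")
im2,m2=shot("scene","s23");zoom(im2,300,170,430,300,6,"z37")
im3,m3=shot("top","t2")
for n,q in(("lever tip top",[-81,0,100]),("pin+",[-54,20,88]),("bar+",[10,25,88]),("bar-",[10,-25,88]),("lipfront",[12.5,10,99])): print(n,q,((proj(m,c2w(q))-[220,60])*2.3).round(),((proj(m2,c2w(q))-[300,170])*6).round())
```

```text
lever tip top [-81, 0, 100] [235. 477.] [214. 478.]
pin+ [-54, 20, 88] [178. 393.] [228. 415.]
bar+ [10, 25, 88] [160. 210.] [347. 300.]
bar- [10, -25, 88] [311. 210.] [451. 386.]
lipfront [12.5, 10, 99] [204. 206.] [385. 304.]
```

View pics/z36.png

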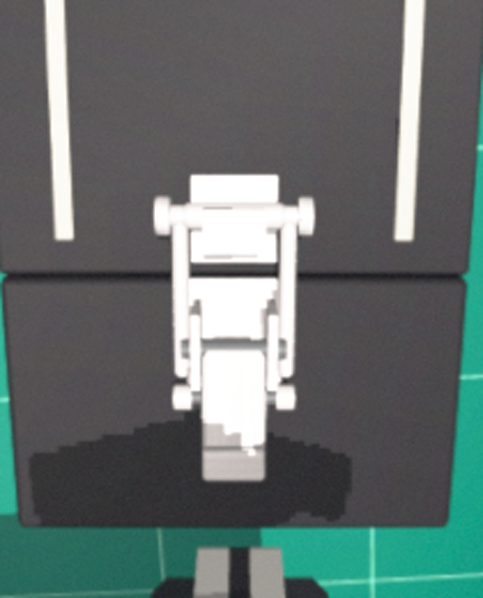

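View pics/z37.png

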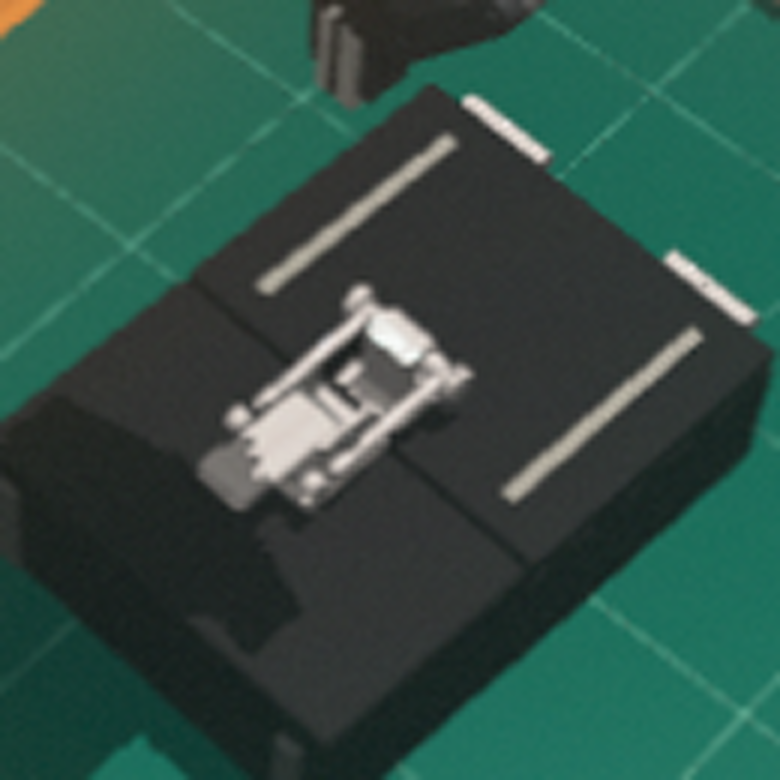

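View pics/t2.png

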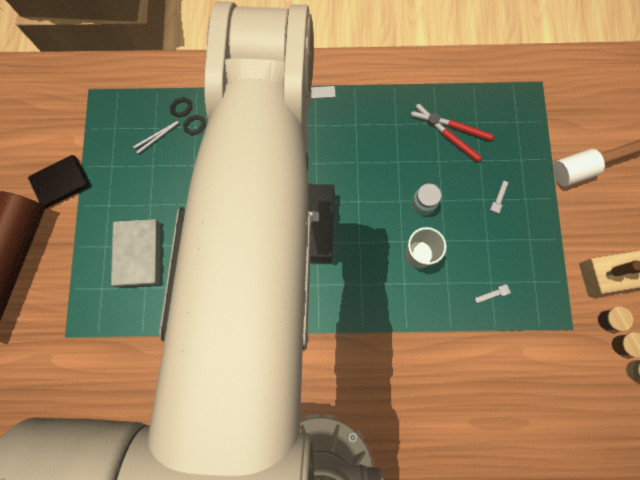

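Run:
```python
from h import *
print(status.get_state()['clock'],env.hand_in())
```

```text
the job is handed in; nothing more can be done
24.4833 None
```

The job is done and handed in at 24.5 s. The largest punch is in the compartment, the lid is shut, the loop is over the hook, and the latch lever is pressed flat.

**Last checks**
- **Lever:** its tip is within about 1–2 px of where a flat lever should appear. The final press met a hard stop at 22 N, at about the height of a flat lever.
- **Loop:** the bar lies under the lip of the hook, within about 3 px of its expected place.
- **Lid and obstacles:** the lid is level with the end block. The cup, jar and stone look unmoved in the top view, and the gripper is clear of everything. The punch was last seen inside the case before the lid was closed.

**What disagreed or had to be redone**
- **Fingertips:** they end about 22 mm short of the reported TCP, not at it. The first grasp therefore closed above the punch without touching it. I found the true height by a gentle touch on the bench and grasped again.
- **First hooking:** after the first release the bar measured about 4 mm short of its seat. I gripped it again and pushed it against the post before pressing the lever.
- **Camera agreement:** the scene camera differed from the top and wrist cameras by up to about 5 mm, so I relied mainly on the wrist camera.

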